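# Set-up blocks in order of length on the marked rack

## Robot

A 6-joint arm with a two-finger parallel gripper is mounted at the origin on a cart in front of the work surface, level with it; the furniture and walls round the work are solid. World frame = base frame: x ahead of the robot, y to its left, z up, the work surface at z = 0. Lengths are in mm, angles in rad, forces in N, time in s.
With the tool pointing down it reaches from about 350 to 850 mm from the base axis. Payload 8.1 kg.
Tool frame: the origin (TCP) lies midway between the tips of the shut fingers; the grasp point (between the pads) lies 19 mm behind it (ctrl.pinch_z is the distance from the TCP to the grasp point, in mm); y points along the fingers, z is the direction in which the jaws open and shut, and the axes are right-handed (so a half turn about y gives the same grasp; the last joint's range is limited). The gripper opens to 85 mm and grips with 20 to 120 N. Pads are 22 mm wide; open, the fingers measure 114 mm over their backs; the gripper's body (76 mm by 85 mm) begins 54 mm behind the grasp point. The pads swing forward as they close: fully open they stand 13 mm farther back than shut.
Start: joints at [-1.352, 0.13, 1.488, -0, 1.523, -0.085], TCP at [179.509, -572.522, 194.592] pointing down, gripper open.
Joint ranges: [-2.96, 2.96], [-0.89, 2.26], [0.02, 2.5], [-1.34, 4.48], [0, 2.73], [-2.66, 2.66]. Speed limits (rad/s): [2.39, 2.39, 2.79, 3.14, 3.14, 3.14].

## Interface

Orientations are given as a rotation vector (axis times angle).
In Python, from rig import ctrl gives the robot as it stands. The module is installed in compiled form; this text tells all that it offers.
- The arm moves only by the tool step_arm, never from a script. Its argument "series" is a list of rows, each an object of numbers: "x", "y", "z": the shift along the tool's x, y, z as a fraction of full scale; "ax", "ay", "az": the turn, a rotation vector about the tool's x, y, z as a fraction of full scale; "gripper": the opening, from -1 (shut) to 1 (fully open). A call has 1 to 12 rows; each row is the pose to reach, as a shift and turn from the pose commanded when the call began, along the tool's axes at that moment; what a row does not reach only later rows make up. Full scale, the value 1, is 300 mm for a shift and 90 degrees for a turn. A row lasts 1/10 s, in which the tool goes at most 50 mm and 8.59 degrees, less where a joint would pass 70% of its speed; a pose out of reach is approached as far as the arm can. A call with a number of a shift or a turn outside -1 to 1 is refused whole. A call with a gripper value outside its range is refused whole. The fingers move at their own pace and stop on an object; the grip force is fixed at half the most. Time passes only in rows, so rows that repeat a pose let the fingers close. It gives the time, the measured TCP pose, the force and the opening at its end, in the units of the state.
- ctrl.observe(): the state, without advancing time (a new reading comes with each control period).
- ctrl.read_camera(name): name is "scene" or "top"; returns the picture (420x560x3 uint8, red, green, blue); there is no depth.
- ctrl.camera_model(name): a dict with "fx", "fy", "cx", "cy" (pixels), "R" (3x3) and "t" (3): a world point X has camera coordinates R X + t. Camera axes: x right, y down, z forward; pixel columns grow to the right and rows downward; lengths in mm; the calibration is good to about 2 mm. A picture is of the moment at which its call begins. camera_model takes no time and is no camera call.
- ctrl.sign_off(): hands the job in, once; it reports no verdict.
Trained networks look in the newest picture that a camera, given by its name, has taken for a name from the list of things; names that differ only in an ending like _2 or _b are one class to them, and where a whole thing is asked for, a point or a joint stands for the part that bears it (a point fixed in the world has none). Each returns a list of dicts, best first, with "confidence" (0 to 1); they miss things now and then, are a little off and sometimes report something else, mostly with a low value. They report only what shows in the picture. A call takes as long as a camera call. They do not tell look-alikes from the thing itself.
- ctrl.masks_of(name, camera): "mask" (420x560 bool, what is visible of it).
- ctrl.spot_point(name, camera): "centre" ([x, y, z] in mm, in the coordinates of the camera as it stood for that picture, good to about 4 mm: a listed point, or the origin of a listed thing).
The state is a dict: "time": time; "joint_positions": joint angles; "dq": joint speeds; "tau": joint torques, N m; "eef_pos": TCP position; "orientation": TCP orientation; "wrist_force": force on the tool from outside, world axes, zero at the start; "torque": the same for the moment, N m; "width": finger opening in mm.
Only numpy, scipy, OpenCV 4.12 (cv2) and the standard library are available. Lean on these libraries where they do the work, as an engineer would, in place of code of your own. Each camera call takes 0.05 s, during which the arm holds its last target. There are 200 camera calls.

## Task

Sort the four loose rectangular wooden blocks onto the marked board in order of length: the longest on the cross mark next to the round steel post, then each shorter one on the next mark, the shortest at the end with the low square stop. Lay each block flat, with its length running from the front to the back of the board along its line and its middle on the cross mark. Leave the round green tin that stands among the blocks where it is, and let go of everything at the end.

Things in the scene. Friction and masses are not known exactly. Their poses are not given: they have to be found in the camera images.
- block_120: The longest block: planed wood, 45 wide (its x) x 120 long (its y) x 25 high (its z) mm, lying loose on the saw table, long side roughly across the robot's view; origin at the centre of its underside
- block_100: The second longest block: planed wood, 40 wide (its x) x 100 long (its y) x 18 high (its z) mm, lying loose on the saw table, long side roughly across the robot's view; origin at the centre of its underside
- block_75: The third longest block: sawn wood, 42 wide (its x) x 75 long (its y) x 20 high (its z) mm, lying loose on the saw table, long side roughly across the robot's view; origin at the centre of its underside
- block_55: The shortest and tallest block: grey sawn wood, 36 wide (its x) x 55 long (its y) x 36 high (its z) mm, lying loose on the saw table, long side roughly across the robot's view; origin at the centre of its underside
- rack: Marked wooden board, fixed on the table, 145 (x) x 396 (y) mm, upper face 8 mm over the table; at its back a dark lip 16 mm high, x 72.5 to 82.5 mm. Origin: centre of its underside; x to the lip, y along the row, z up. A dark line along the row at x = 0 is crossed by four lines at y = -126, -42, +42, +126 mm: one cross mark per block, block y axis along board x, either way round.
- round_post: Round steel post with a knob, 24 mm across, 36 mm high, fixed on the board at x = +45 mm and either y = +182 or y = -182 mm (board frame): marks the end where the longest block goes. Origin at the centre of its foot, 8 mm above the table.
- square_stop: Low square dark-wood stop, 22 x 22 x 10 mm, fixed on the board at the other end than the round post: marks the end where the shortest block goes. Origin at the centre of its foot.
- wax_tin: Round green tin, 71 mm across, 36 mm high, standing loose among the blocks; a bystander. Origin at the centre of its underside.
Things that resemble listed ones, but are neither listed nor needed, are in the scene too. Several things have the shape of the block_55; the one meant has the colours described above.

How it is judged:
By the outcome, as a careful person would: the job done as asked, in the order asked, and still so for the second after the job is handed in, with the robot touching nothing.
It also fails if it takes over 99 s, if anything falls off the work surface, if the arm or the gripper's body presses on something with over 40 N, if the wrist force passes 120 N, or if a joint passes its speed limit or range.

## Working session

There is one attempt and no reset: what is moved stays moved. The work goes in short steps, Python scripts to look and compute and a tool call to move; the robot and the scene stay as the last step left them, time stands still between calls to the robot, and variables do not carry over. Pictures are saved under pics/ and viewed, about 12 in all and at most 16, crops included, and the job is handed in when it is done.

Besides the shell and the picture viewer there is one more tool, called after "Call:" in YAML: its name, and indented under it one key for each argument. step_arm: Moves the arm, as the interface text tells. Shift numbers are shares of 300 mm and turn numbers shares of 90 degrees, none past 1 either way. Its arguments: {"type":"object","properties":{"series":{"type":"array"}},"required":["series"]}

```bash
mkdir -p pics
python3 - <<'E'
from rig import ctrl
import cv2,numpy as np
print(ctrl.observe())
for c in("scene","top"):
    im=ctrl.read_camera(c); cv2.imwrite(f"pics/{c}0.png",im[...,::-1])
    print(c,ctrl.camera_model(c))
    m=ctrl.camera_model(c);R=np.array(m["R"]);t=np.array(m["t"])
    for n in("block_120","block_100","block_75","block_55","rack","round_post","square_stop","wax_tin"):
        for d in ctrl.spot_point(n,c)[:5]:
            print(n,round(d["confidence"],2),np.round(R.T@(np.array(d["centre"])-t)))
E
```

```text
{'time': 0.0, 'joint_positions': array([-1.35240081e+00,  1.31156886e-01,  1.48928448e+00, -5.59938184e-06,
        1.52299605e+00, -8.54476047e-02]), 'dq': array([ 5.63245137e-04, -4.96144954e-05, -9.04194901e-04, -1.54566044e-03,
        7.22942271e-04,  1.93790667e-03]), 'tau': array([-1.97038285e-04, -5.69391811e+01, -5.00559211e+01, -1.25737238e-04,
        1.47649425e-02,  9.98107538e-06]), 'eef_pos': array([ 179.37134221, -571.91377902,  193.54419495]), 'orientation': array([-0.31519194,  2.05975836, -2.05592715]), 'wrist_force': array([-0.44606917,  0.63179926, -0.83809199]), 'torque': array([-0.00118953, -0.01388036, -0.02003069]), 'width': 85.26182591226895}
scene {'fx': 483.13751787503554, 'fy': 483.13751787503554, 'cx': 274.3549906330335, 'cy': 209.3938737197739, 'R': array([[-0.70076465, -0.71339144,  0.00124479],
       [-0.34043117,  0.33287123, -0.87937669],
       [ 0.62692545, -0.61665987, -0.47612508]]), 't': array([390.63699895, 241.90998987, 789.35912169])}
block_120 0.98 [ 433. -287.    4.]
block_120 0.92 [439. 129.  -3.]
block_120 0.83 [538. 212.  -3.]
block_12
[... 1136 characters left out ...]
78 [439. 124.  -0.]
block_120 0.7 [ 428. -287.    3.]
block_120 0.61 [536. 213.  -2.]
block_100 0.92 [435.  -9.  -1.]
block_100 0.81 [ 432. -175.   -3.]
block_100 0.78 [439. 124.  -0.]
block_100 0.7 [ 428. -287.    3.]
block_100 0.61 [536. 213.  -2.]
block_75 0.92 [435.  -9.  -1.]
block_75 0.81 [ 432. -175.   -3.]
block_75 0.78 [439. 124.  -0.]
block_75 0.7 [ 428. -287.    3.]
block_75 0.61 [536. 213.  -2.]
block_55 0.92 [435.  -9.  -1.]
block_55 0.81 [ 432. -175.   -3.]
block_55 0.78 [439. 124.  -0.]
block_55 0.7 [ 428. -287.    3.]
block_55 0.61 [536. 213.  -2.]
rack 0.98 [ 603. -124.   -4.]
round_post 0.61 [640.  58.   4.]
square_stop 0.63 [ 660. -300.    4.]
wax_tin 0.57 [431. 254.  -2.]
```

View pics/top0.png

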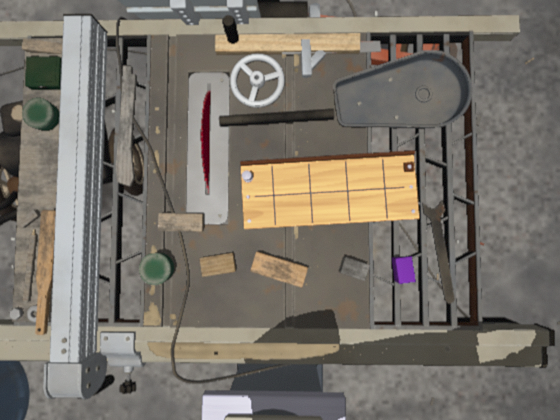

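View pics/scene0.png

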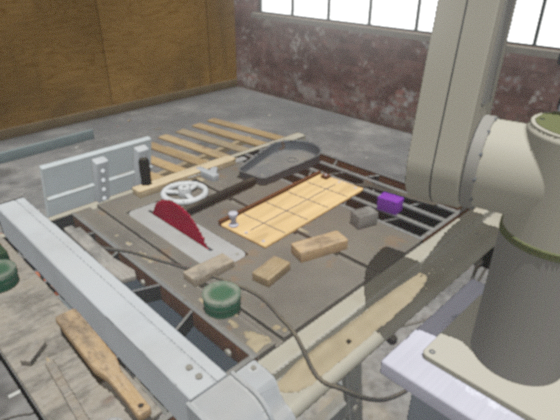

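```bash
cat > h.py <<'E'
from rig import ctrl
import cv2,numpy as np
from scipy.optimize import minimize
M={c:ctrl.camera_model(c) for c in("scene","top")}
D={"block_120":(45,120,25),"block_100":(40,100,18),"block_75":(42,75,20),"block_55":(36,55,36)}
def proj(P,c):
    m=M[c];q=np.asarray(P,float)@np.array(m["R"]).T+m["t"]
    return np.c_[m["fx"]*q[:,0]/q[:,2]+m["cx"],m["fy"]*q[:,1]/q[:,2]+m["cy"]]
def w2(p,L,z0=0):
    L=np.atleast_2d(np.asarray(L,float));c,s=np.cos(p[2]),np.sin(p[2])
    return np.c_[p[0]+c*L[:,0]-s*L[:,1],p[1]+s*L[:,0]+c*L[:,1],L[:,2]+z0]
def box(w,l,h):return np.array([[x,y,z] for x in(-w/2,w/2) for y in(-l/2,l/2) for z in(0,h)])
S=4
def sil(P,c):
    im=np.zeros((420*S,560*S),np.uint8)
    q=((proj(P,c)+.5)*S-.5)*16
    cv2.fillConvexPoly(im,cv2.convexHull(np.round(q).astype(np.int32)),255,shift=4)
    return cv2.resize(im,(560,420),interpolation=cv2.INTER_AREA)/255.
def fit(p0,L,masks,z0=0):
    f=lambda p:sum(abs(sil(w2([p[0],p[1],p[2]/100],L,z0),c)-m).sum() for c,m in masks.items())
    best=None
    sx=np.array([[0,0,0],[8,0,0],[0,8,0],[0,0,12]])
    p=np.array([p0[0],p0[1],p0[2]*100])
    for k in range(3):
        r=minimize(f,p,method="Nelder-Mead",options=dict(initial_simplex=p+sx/(1+k),xatol=.05,fatol=.05)); p=r.x
    return np.array([p[0],p[1],p[2]/100]),r.fun/sum(m.sum() for m in masks.values())
def centroid_w(m,c,z):
    v,u=np.nonzero(m);mm=M[c];R=np.array(mm["R"]);C=-R.T@mm["t"]
    d=R.T@[(u.mean()-mm["cx"])/mm["fx"],(v.mean()-mm["cy"])/mm["fy"],1]
    return C+d*(z-C[2])/d[2]
E
python3 - <<'E'
from h import *
ims={c:ctrl.read_camera(c) for c in M}
ms={c:ctrl.masks_of("block_120",c) for c in M}
for c in M:
  for d in ms[c]: print(c,round(d["confidence"],2),d["mask"].sum(),np.round(centroid_w(d["mask"],c,10)),np.round(ims[c][d["mask"]].mean(0)))
L0={"block_120":(432,-10,0),"block_100":(538,212,0),"block_75":(439,126,0),"block_55":(432,-176,0)}
P={}
for n,(x,y,_) in L0.items():
    sel={}
    for c in M:
        for d in ms[c]:
            if np.hypot(*(centroid_w(d["mask"],c,D[n][2]/2)[:2]-[x,y]))<30: sel[c]=d["mask"]; break
    for S_ in [sel]+[{c:m} for c,m in sel.items()]:
        rs=[fit((x,y,a),box(*D[n]),S_) for a in(-.3,0,.3)]
        b=min(rs,key=lambda r:r[1]); print(n,list(S_),np.round(b[0],3),round(b[1],3)); P.setdefault(n,b[0])
rk=np.r_[box(145,396,8),[[x,y,z] for x in(72.5,82.5) for y in(-198,198) for z in(0,16)]]
rm={c:ctrl.masks_of("rack",c)[0]["mask"] for c in M}
for S_ in [rm]+[{c:m} for c,m in rm.items()]:
    b=fit((603,-125,.05),rk,S_);print("rack",list(S_),np.round(b[0],4),round(b[1],3)); P.setdefault("rack",b[0])
for n,rx,ry in(("round_post",45,182),("square_stop",45,-182)): print(n,w2(P["rack"],[rx,ry,8]))
tm={c:ctrl.masks_of("wax_tin",c) for c in M}
for c in M:
  for d in tm[c]: print("tin",c,d["confidence"],centroid_w(d["mask"],c,25))
np.save("P.npy",P)
im=ims["top"][...,::-1];k=4
x0,y0=140,140;cr=cv2.resize(im[y0:y0+145,x0:x0+290],None,fx=2.75,fy=2.75,interpolation=cv2.INTER_CUBIC)
def dr(A,col):
    q=(proj(A,"top")+.5-[x0,y0])*2.75-.5
    cv2.polylines(cr,[np.round(q).astype(np.int32)],True,col,1)
for n in D:
    w,l,h=D[n];dr(w2(P[n],[[-w/2,-l/2,h],[w/2,-l/2,h],[w/2,l/2,h],[-w/2,l/2,h]]),(0,0,255))
dr(w2(P["rack"],[[-72.5,-198,8],[72.5,-198,8],[72.5,198,8],[-72.5,198,8]]),(255,0,0))
for y in(-126,-42,42,126): dr(w2(P["rack"],[[-72.5,y,8],[72.5,y,8]]),(255,0,255))
dr(w2(P["rack"],[[0,-170,8],[0,170,8]]),(255,0,255))
cv2.imwrite("pics/ov.png",cr)
E
```

```text
scene 0.77 1174 [433. -13.  10.] [167. 145. 118.]
scene 0.71 843 [533. 216.  10.] [157. 146. 131.]
scene 0.7 772 [439. 126.  10.] [156. 139. 114.]
scene 0.65 487 [ 438. -301.   10.] [111.  66. 137.]
scene 0.61 510 [ 442. -192.   10.] [119. 114. 108.]
top 0.7 1152 [431. -13.  10.] [171. 141. 107.]
top 0.68 493 [ 433. -179.   10.] [108. 105.  99.]
top 0.67 662 [440. 126.  10.] [154. 130.  98.]
top 0.67 573 [ 431. -289.   10.] [111.  54. 148.]
top 0.6 812 [536. 212.  10.] [152. 138. 119.]
block_120 ['scene', 'top'] [ 4.31222e+02 -1.22760e+01 -2.90000e-01] 0.043
block_120 ['scene'] [ 4.30569e+02 -1.15390e+01 -2.94000e-01] 0.039
block_120 ['top'] [ 4.31248e+02 -1.28720e+01 -2.90000e-01] 0.04
block_100 ['scene', 'top'] [5.35734e+02 2.11157e+02 5.00000e-03] 0.074
block_100 ['scene'] [5.34258e+02 2.11256e+02 1.90000e-02] 0.12
block_100 ['top'] [5.35576e+02 2.11157e+02 6.00000e-03] 0.019
block_75 ['scene', 'top'] [4.40308e+02 1.25142e+02 1.60000e-01] 0.053
block_75 ['scene'] [4.39348e+02 1.24778e+02 1.58000e-01] 0.041
block_75 ['top'] [4.40844e+02 1.25213e+02 1.52000e-01] 0.048
block_55 ['scene', 'top'] [ 4.33978e+02 -1.78001e+02 -3.31000e-01] 0.075
block_55 ['scene'] [ 4.34370e+02 -1.80113e+02 -3.67000e-01] 0.072
block_55 ['top'] [ 4.34312e+02 -1.77140e+02 -3.14000e-01] 0.056
rack ['scene', 'top'] [ 6.045347e+02 -1.252963e+02  6.190000e-02] 0.048
rack ['scene'] [ 6.036220e+02 -1.260431e+02  6.220000e-02] 0.067
rack ['top'] [ 6.046312e+02 -1.243918e+02  6.140000e-02] 0.038
round_post [[638.18736488  59.13930947   8.        ]]
square_stop [[ 660.70968588 -304.16324358    8.        ]]
tin scene 0.9 [423.93599758 265.62969609  25.        ]
tin top 0.61 [432.48919766 260.25194667  25.        ]
```

View pics/ov.png

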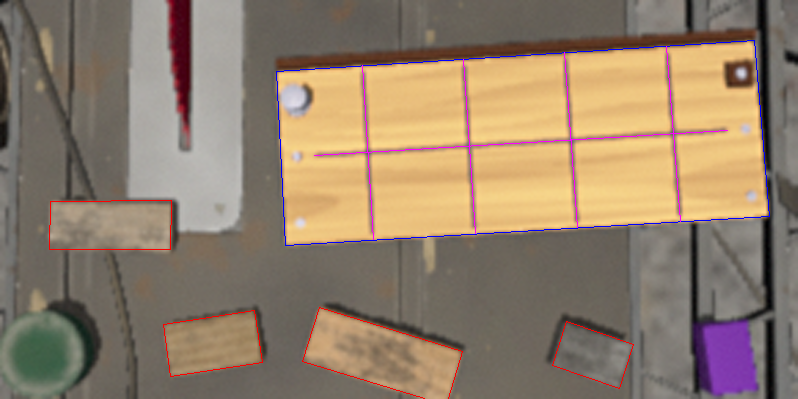

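```bash
cat > plan.py <<'E'
# usage: from plan import plan ; waypoints (x,y,z,jaw azimuth rad or None=keep)
from h import ctrl,w2,np
from scipy.spatial.transform import Rotation as Ro
P=np.load("P.npy",allow_pickle=True).item()
RK=np.array([604.6,-124.8,.0617])
def down(a): # tool y=-z world, tool z = jaw axis at azimuth a
    z=np.array([np.cos(a),np.sin(a),0]);y=np.array([0,0,-1.]);return Ro.from_matrix(np.c_[np.cross(y,z),y,z])
def az(R): z=R.as_matrix()[:,2];return np.arctan2(z[1],z[0])
def near(a,ref): return a+np.pi*np.round((ref-a)/np.pi)
def plan(wps,p=None,R=None):
    o=ctrl.observe()
    if p is None: p,R=o["eef_pos"],Ro.from_rotvec(o["orientation"])
    for (x,y,z,a) in wps:
        T=down(near(az(R) if a is None else a,az(R)))
        s=R.inv().apply(np.array([x,y,z])-p)/300; r=(R.inv()*T).as_rotvec()/(np.pi/2)
        print((x,y,z,a),"shift",np.round(s,4),"turn",np.round(r,4),"rows",np.ceil(max(np.linalg.norm(s)*6,np.linalg.norm(r)*10.5)))
    return np.array([x,y,z]),T
E
python3 - <<'E'
from plan import *
o=ctrl.observe();R=Ro.from_rotvec(o["orientation"]);print(R.as_matrix().round(3),az(R),o["time"])
for n,p in P.items(): print(n,p)
for y in(126,42,-42,-126): print(y,w2(RK,[0,y,8]).round(1))
p=P["block_55"]
q,T=plan([(p[0],p[1],150,p[2])])
plan([(p[0],p[1],30,None)],q,T)
E
```

```text
[[-0.954 -0.     0.299]
 [-0.299 -0.    -0.954]
 [ 0.    -1.     0.   ]] -1.2670680339992955 1.3
block_120 [ 4.31222497e+02 -1.22758845e+01 -2.90344249e-01]
block_100 [5.35734489e+02 2.11156917e+02 4.65121980e-03]
block_75 [4.40308494e+02 1.25142065e+02 1.59737674e-01]
block_55 [ 4.33978148e+02 -1.78001429e+02 -3.30602818e-01]
rack [ 6.04534748e+02 -1.25296320e+02  6.19140570e-02]
126 [[596.8   1.    8. ]]
42 [[602.  -82.9   8. ]]
-42 [[ 607.2 -166.7    8. ]]
-126 [[ 612.4 -250.6    8. ]]
(np.float64(433.97814830720665), np.float64(-178.00142869492436), 150, np.float64(-0.33060281751830717)) shift [-1.2028  0.1486 -1.0012] turn [ 0.     -0.5962  0.    ] rows 10.0
(np.float64(433.97814830720665), np.float64(-178.00142869492436), 30, None) shift [0.  0.4 0. ] turn [ 0. -0.  0.] rows 3.0
```

Call:
step_arm:
  series:
    - {"x": -1, "y": 0, "z": -0.83, "ay": -0.596, "gripper": 0.5}
    - {"x": -1, "y": 0, "z": -0.83, "ay": -0.596, "gripper": 0.5}
    - {"x": -1, "y": 0, "z": -0.83, "ay": -0.596, "gripper": 0.5}
    - {"x": -1, "y": 0, "z": -0.83, "ay": -0.596, "gripper": 0.5}
    - {"x": -1, "y": 0, "z": -0.83, "ay": -0.596, "gripper": 0.5}
    - {"x": -1, "y": 0, "z": -0.83, "ay": -0.596, "gripper": 0.5}
    - {"x": -1, "y": 0, "z": -0.83, "ay": -0.596, "gripper": 0.5}
    - {"x": -1, "y": 0, "z": -0.83, "ay": -0.596, "gripper": 0.5}
    - {"x": -1, "y": 0, "z": -0.83, "ay": -0.596, "gripper": 0.5}

```text
validation failed for argument at $.se...
```

Run:
```python
from plan import *
p=P["block_55"];x,y=434.2,-178
plan([(x,y,100,p[2]),(x,y,50,p[2]),(x,y,8,p[2])])
print(ctrl.observe()["width"])
```

```text
(434.2, -178, 100, np.float64(-0.33060281751830717)) shift [-1.2035  0.3153 -1.001 ] turn [ 0.     -0.5962  0.    ] rows 10.0
(434.2, -178, 50, np.float64(-0.33060281751830717)) shift [-1.2035  0.482  -1.001 ] turn [ 0.     -0.5962  0.    ] rows 10.0
(434.2, -178, 8, np.float64(-0.33060281751830717)) shift [-1.2035  0.622  -1.001 ] turn [ 0.     -0.5962  0.    ] rows 11.0
85.45182061007029
```

Call:
step_arm:
  series:
    - {"x": -0.96, "y": 0.0, "z": -0.8, "ax": 0.0, "ay": -0.596, "az": 0.0, "gripper": 0.5}
    - {"x": -0.96, "y": 0.0, "z": -0.8, "ax": 0.0, "ay": -0.596, "az": 0.0, "gripper": 0.5}

```text
time: 1.5
eef_pos: [233.5, -487.8, 193.9]
orientation: [-0.587, 1.876, -1.874]
wrist_force: [0.9, 0.2, -0.0]
width: 64.1
```

Run:
```python
from plan import *
p=P["block_55"];x,y=434.2,-178
plan([(x,y,100,p[2]),(x,y,50,p[2]),(x,y,8,p[2])])
```

```text
(434.2, -178, 100, np.float64(-0.33060281751830717)) shift [-1.1386  0.3138 -0.4662] turn [ 5.00e-04 -4.03e-01 -4.00e-04] rows 8.0
(434.2, -178, 50, np.float64(-0.33060281751830717)) shift [-1.1386  0.4805 -0.466 ] turn [ 5.00e-04 -4.03e-01 -4.00e-04] rows 8.0
(434.2, -178, 8, np.float64(-0.33060281751830717)) shift [-1.1385  0.6205 -0.4659] turn [ 5.00e-04 -4.03e-01 -4.00e-04] rows 9.0
```

Call:
step_arm:
  series:
    - {"x": -0.95, "y": 0.1, "z": -0.42, "ax": 0.0, "ay": -0.403, "az": 0.0, "gripper": 0.5}
    - {"x": -0.95, "y": 0.1, "z": -0.42, "ax": 0.0, "ay": -0.403, "az": 0.0, "gripper": 0.5}
    - {"x": -0.95, "y": 0.1, "z": -0.42, "ax": 0.0, "ay": -0.403, "az": 0.0, "gripper": 0.5}
    - {"x": -0.95, "y": 0.1, "z": -0.42, "ax": 0.0, "ay": -0.403, "az": 0.0, "gripper": 0.5}
    - {"x": -0.95, "y": 0.1, "z": -0.42, "ax": 0.0, "ay": -0.403, "az": 0.0, "gripper": 0.5}
    - {"x": -0.95, "y": 0.1, "z": -0.42, "ax": 0.0, "ay": -0.403, "az": 0.0, "gripper": 0.5}
    - {"x": -0.95, "y": 0.1, "z": -0.42, "ax": 0.0, "ay": -0.403, "az": 0.0, "gripper": 0.5}
    - {"x": -0.95, "y": 0.1, "z": -0.42, "ax": 0.0, "ay": -0.403, "az": 0.0, "gripper": 0.5}

```text
time: 2.3
eef_pos: [397.5, -221.3, 164.5]
orientation: [-1.034, 1.448, -1.448]
wrist_force: [0.4, 1.0, -0.4]
width: 64.4
```

Run:
```python
from plan import *
p=P["block_55"];x,y=434.2,-178
plan([(x,y,100,p[2]),(x,y,50,p[2]),(x,y,8,p[2])])
```

```text
(434.2, -178, 100, np.float64(-0.33060281751830717)) shift [-0.1761  0.215   0.069 ] turn [ 0.      0.0002 -0.0001] rows 2.0
(434.2, -178, 50, np.float64(-0.33060281751830717)) shift [-0.1761  0.3817  0.069 ] turn [ 0.      0.0002 -0.0001] rows 3.0
(434.2, -178, 8, np.float64(-0.33060281751830717)) shift [-0.1761  0.5217  0.0691] turn [ 0.      0.0002 -0.0001] rows 4.0
```

Call:
step_arm:
  series:
    - {"x": -0.176, "y": 0.215, "z": 0.069, "ax": 0.0, "ay": 0.0, "az": 0.0, "gripper": 0.5}
    - {"x": -0.176, "y": 0.215, "z": 0.069, "ax": 0.0, "ay": 0.0, "az": 0.0, "gripper": 0.5}
    - {"x": -0.176, "y": 0.38, "z": 0.069, "ax": 0.0, "ay": 0.0, "az": 0.0, "gripper": 0.5}
    - {"x": -0.176, "y": 0.47, "z": 0.069, "ax": 0.0, "ay": 0.0, "az": 0.0, "gripper": 0.5}
    - {"x": -0.176, "y": 0.522, "z": 0.069, "ax": 0.0, "ay": 0.0, "az": 0.0, "gripper": 0.5}
    - {"x": -0.176, "y": 0.522, "z": 0.069, "ax": 0.0, "ay": 0.0, "az": 0.0, "gripper": -0.6}
    - {"x": -0.176, "y": 0.522, "z": 0.069, "ax": 0.0, "ay": 0.0, "az": 0.0, "gripper": -0.6}
    - {"x": -0.176, "y": 0.522, "z": 0.069, "ax": 0.0, "ay": 0.0, "az": 0.0, "gripper": -0.6}
    - {"x": -0.176, "y": 0.522, "z": 0.069, "ax": 0.0, "ay": 0.0, "az": 0.0, "gripper": -0.6}
    - {"x": -0.176, "y": 0.522, "z": 0.069, "ax": 0.0, "ay": 0.0, "az": 0.0, "gripper": -0.6}
    - {"x": -0.176, "y": 0.4, "z": 0.069, "ax": 0.0, "ay": 0.0, "az": 0.0, "gripper": -0.6}
    - {"x": -0.176, "y": 0.25, "z": 0.069, "ax": 0.0, "ay": 0.0, "az": 0.0, "gripper": -0.6}

```text
time: 3.5
eef_pos: [431.6, -178.7, 88.7]
orientation: [-1.035, 1.455, -1.447]
wrist_force: [-0.0, -0.5, 0.6]
width: 17.5
```

Run:
```python
from plan import *
t=w2(RK,[0,-126,8])[0];a=RK[2]-np.pi/2
q,T=plan([(t[0],t[1],90,a)])
plan([(t[0],t[1],20,a)],q,T)
```

```text
(np.float64(612.3692683514328), np.float64(-250.56024200550596), 90, np.float64(-1.5090963267948965)) shift [ 0.0288 -0.0075  0.6477] turn [0.0029 0.7482 0.0013] rows 8.0
(np.float64(612.3692683514328), np.float64(-250.56024200550596), 20, np.float64(-1.5090963267948965)) shift [0.     0.2333 0.    ] turn [0. 0. 0.] rows 2.0
```

```bash
python3 - <<'E'
from h import *
for c in M: 
    im=ctrl.read_camera(c)[...,::-1]
    cr=im[180:310,240:440] if c=="top" else im[150:280,290:490]
    cv2.imwrite(f"pics/{c}1.png",cv2.resize(cr,None,fx=3,fy=3,interpolation=cv2.INTER_CUBIC))
E
python3 -c "
import cv2,numpy as np
cv2.imwrite('pics/m1.png',np.vstack([cv2.imread('pics/top1.png'),cv2.imread('pics/scene1.png')])[:, :600][::1])
a=cv2.imread('pics/m1.png');cv2.imwrite('pics/m1.png',cv2.resize(a,(462,600)))"
```

```text
(no output)
```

View pics/m1.png

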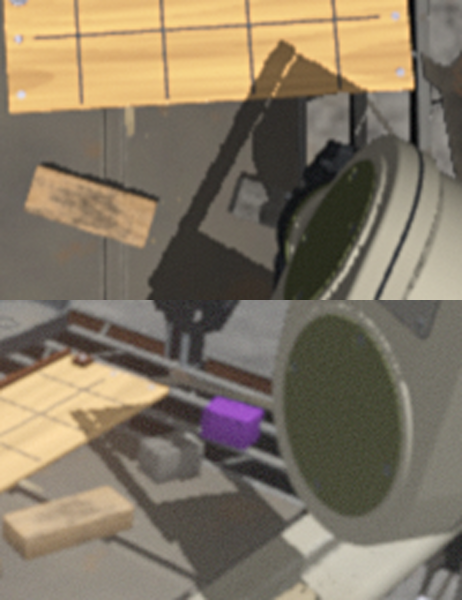

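Run:
```python
from h import *
o=ctrl.observe();print({k:np.round(v,3) for k,v in o.items()})
e=o["eef_pos"]
for c in M:
    print(c,proj([e,e+[0,0,19],e+[0,0,100]],c).round())
    ctrl.read_camera(c)
    for d in ctrl.masks_of("block_55",c):
        v,u=np.nonzero(d["mask"]);print(round(d["confidence"],2),d["mask"].sum(),u.mean().round(1),v.mean().round(1),centroid_w(d["mask"],c,18).round(1))
```

```text
{'time': np.float64(3.6), 'joint_positions': array([-0.502, -0.159,  1.956, -0.   ,  1.333, -0.169]), 'dq': array([-0.   ,  0.045,  0.068, -0.001, -0.081, -0.   ]), 'tau': array([ 1.9400e-01, -3.8171e+01, -4.4675e+01, -1.0000e-03,  1.9320e+00,
        2.0000e-03]), 'eef_pos': array([ 438.047, -182.188,   96.928]), 'orientation': array([-1.027,  1.44 , -1.459]), 'wrist_force': array([ 0.781, -0.349,  0.398]), 'torque': array([-0.011, -0.014,  0.033]), 'width': np.float64(17.093)}
scene [[366. 187.]
 [366. 179.]
 [370. 146.]]
0.94 905 208.7 269.4 [523.1 219.2  18. ]
0.73 1133 318.7 246.2 [424.7  -4.8  18. ]
0.71 794 271.3 270.8 [431.5 132.4  18. ]
0.6 476 363.1 217.2 [ 434.5 -178.7   18. ]
0.6 446 389.7 203.3 [ 430.2 -285.4   18. ]
0.57 1236 221.3 299.5 [431.4 261.   18. ]
top [[363. 270.]
 [364. 270.]
 [374. 275.]]
0.88 850 181.0 221.7 [535.1 208.1  18. ]
0.8 1152 279.0 268.6 [431.4 -13.2  18. ]
0.74 611 217.2 263.9 [441.2 124.7  18. ]
0.64 337 350.3 266.8 [ 436.2 -170.7   18. ]
```

Call:
step_arm:
  series:
    - {"x": 0.0, "y": 0.0, "z": 0.0, "ax": 0.0, "ay": 0.0, "az": 0.0, "gripper": 0.5}
    - {"x": 0.0, "y": 0.0, "z": 0.0, "ax": 0.0, "ay": 0.0, "az": 0.0, "gripper": 0.5}
    - {"x": 0.0, "y": 0.0, "z": 0.0, "ax": 0.0, "ay": 0.0, "az": 0.0, "gripper": 0.5}

```text
time: 4.1
eef_pos: [433.0, -179.5, 88.7]
orientation: [-1.033, 1.452, -1.45]
wrist_force: [1.0, 0.4, -0.0]
width: 60.3
```

Run:
```python
from h import *
o=ctrl.observe();e=o["eef_pos"];print(e,o["orientation"],o["dq"].round(3))
im=ctrl.read_camera("scene")[...,::-1].copy()
e2=ctrl.observe()["eef_pos"];print(e2)
x0,y0,k=310,110,5
cr=cv2.resize(im[y0:y0+120,x0:x0+150],None,fx=k,fy=k,interpolation=cv2.INTER_CUBIC)
for h,col in((0,(0,0,255)),(19,(0,255,0)),(73,(255,0,0))):
    q=(proj([e+[0,0,h]],"scene")[0]+.5-[x0,y0])*k; cv2.circle(cr,tuple(int(i) for i in q),4,col,-1)
cv2.imwrite("pics/g2.png",cr)
```

```text
[ 433.04066048 -179.5018915    88.70791985] [-1.03295038  1.45231988 -1.44969686] [ 0.    -0.004 -0.005 -0.     0.001 -0.   ]
[ 433.16504383 -179.57823221   88.89520181]
```

View pics/g2.png

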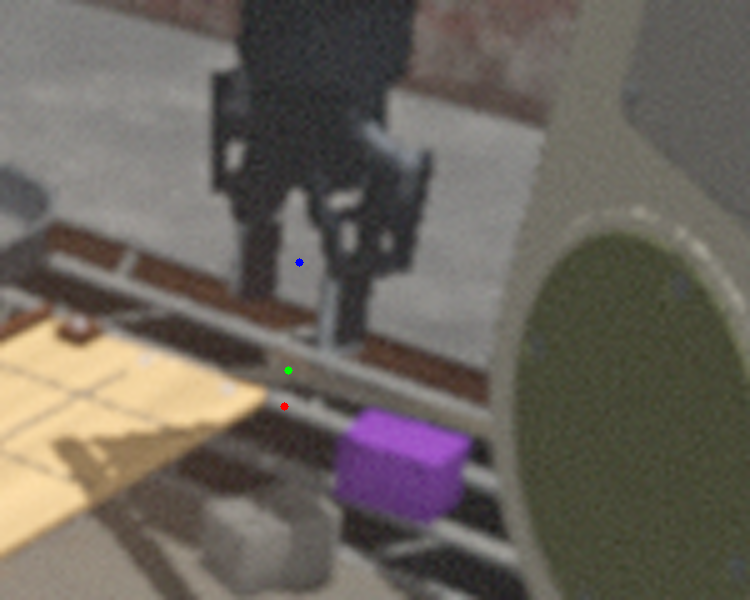

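Run:
```python
from h import *
e=ctrl.observe()["eef_pos"]
im=ctrl.read_camera("top")[...,::-1].copy()
x0,y0,k=310,220,6
cr=cv2.resize(im[y0:y0+90,x0:x0+120],None,fx=k,fy=k,interpolation=cv2.INTER_CUBIC)
cr=cv2.convertScaleAbs(cr,alpha=1.8,beta=10)
for dz,r in((0,5),(36,5)):
  for h,col in((0,(0,0,255)),(19,(0,255,0)),(73,(255,0,0))):
    q=(proj([e+[0,0,h+dz]],"top")[0]+.5-[x0,y0])*k; cv2.circle(cr,tuple(int(i) for i in q),r-dz//12,col,-1)
cv2.imwrite("pics/g3.png",cr)
```

```text
(no output)
```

View pics/g3.png

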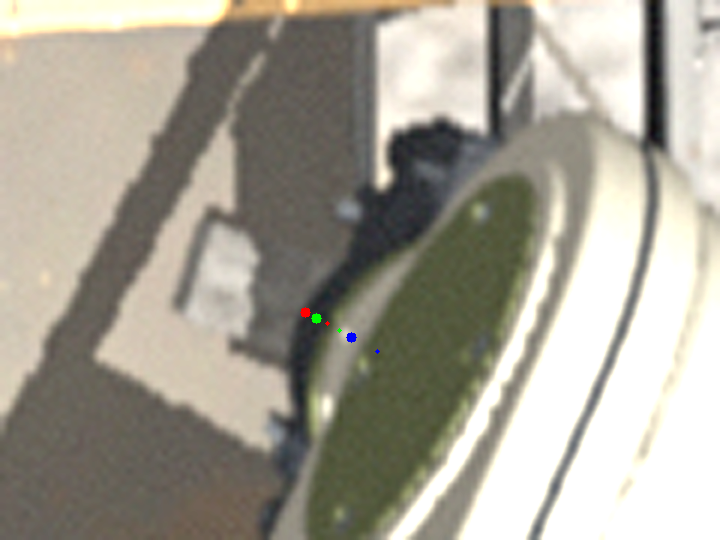

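Run:
```python
from plan import *
plan([(600,-100,150,0.)])
```

```text
(600, -100, 150, 0.0) shift [-0.4331 -0.2033  0.4377] turn [ 5.000e-04 -2.126e-01 -2.000e-04] rows 4.0
```

Call:
step_arm:
  series:
    - {"x": 0.0, "y": -0.2, "z": 0.0, "ax": 0.0, "ay": 0.0, "az": 0.0, "gripper": -1.0}
    - {"x": -0.433, "y": -0.203, "z": 0.438, "ax": 0.0, "ay": -0.213, "az": 0.0, "gripper": -1.0}
    - {"x": -0.433, "y": -0.203, "z": 0.438, "ax": 0.0, "ay": -0.213, "az": 0.0, "gripper": -1.0}
    - {"x": -0.433, "y": -0.203, "z": 0.438, "ax": 0.0, "ay": -0.213, "az": 0.0, "gripper": -1.0}
    - {"x": -0.433, "y": -0.203, "z": 0.438, "ax": 0.0, "ay": -0.213, "az": 0.0, "gripper": -1.0}
    - {"x": -0.433, "y": -0.203, "z": 0.438, "ax": 0.0, "ay": -0.213, "az": 0.0, "gripper": -1.0}
    - {"x": -0.433, "y": -0.203, "z": 0.438, "ax": 0.0, "ay": -0.213, "az": 0.0, "gripper": -1.0}
    - {"x": -0.433, "y": -0.203, "z": 0.438, "ax": 0.0, "ay": -0.213, "az": 0.0, "gripper": -1.0}
    - {"x": -0.433, "y": -0.203, "z": 0.438, "ax": 0.0, "ay": -0.213, "az": 0.0, "gripper": -1.0}

```text
time: 5.1
eef_pos: [599.5, -100.9, 150.6]
orientation: [-1.209, 1.21, -1.21]
wrist_force: [0.3, -0.3, 0.4]
width: -0.0
```

Run:
```python
from h import *
e=ctrl.observe()["eef_pos"];print(e)
out=[]
for c in M:
    im=ctrl.read_camera(c)[...,::-1].copy()
    q0=proj([e],c)[0]; x0,y0=(q0-[50,45]).astype(int);k=4;print(c,q0,x0,y0)
    cr=cv2.convertScaleAbs(cv2.resize(im[y0:y0+100,x0:x0+100],None,fx=k,fy=k,interpolation=cv2.INTER_CUBIC),alpha=1.6,beta=10)
    for h,col in((0,(0,0,255)),(19,(0,255,0)),(73,(255,0,0))):
        q=(proj([e+[0,0,h]],c)[0]+.5-[x0,y0])*k; cv2.circle(cr,tuple(int(i) for i in q),3,col,-1)
    out.append(cr)
cv2.imwrite("pics/g4.png",np.hstack(out))
```

```text
[ 599.49015585 -100.85829952  150.56555848]
scene [292.1948698  155.82041797] 242 110
top [323.91896712 186.31666278] 273 141
```

View pics/g4.png

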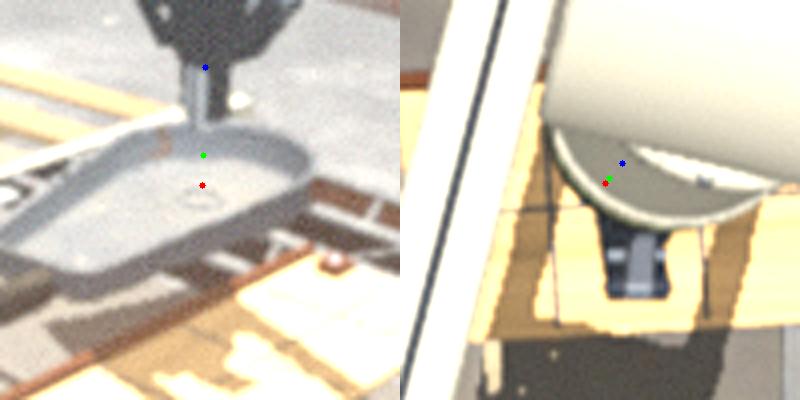

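Run:
```python
from plan import *
plan([(434.2,-178,100,P["block_55"][2]),(434.2,-178,-15,P["block_55"][2])])
```

```text
(434.2, -178, 100, np.float64(-0.33060281751830717)) shift [ 0.2573  0.1693 -0.5517] turn [-3.000e-04  2.101e-01  1.000e-04] rows 4.0
(434.2, -178, -15, np.float64(-0.33060281751830717)) shift [ 0.2573  0.5526 -0.5519] turn [-3.000e-04  2.101e-01  1.000e-04] rows 5.0
```

Call:
step_arm:
  series:
    - {"x": 0.257, "y": 0.1, "z": -0.552, "ax": 0.0, "ay": 0.21, "az": 0.0, "gripper": 0.5}
    - {"x": 0.257, "y": 0.1, "z": -0.552, "ax": 0.0, "ay": 0.21, "az": 0.0, "gripper": 0.5}
    - {"x": 0.257, "y": 0.1, "z": -0.552, "ax": 0.0, "ay": 0.21, "az": 0.0, "gripper": 0.5}
    - {"x": 0.257, "y": 0.169, "z": -0.552, "ax": 0.0, "ay": 0.21, "az": 0.0, "gripper": 0.5}
    - {"x": 0.257, "y": 0.3, "z": -0.552, "ax": 0.0, "ay": 0.21, "az": 0.0, "gripper": 0.5}
    - {"x": 0.257, "y": 0.43, "z": -0.552, "ax": 0.0, "ay": 0.21, "az": 0.0, "gripper": 0.5}
    - {"x": 0.257, "y": 0.5, "z": -0.552, "ax": 0.0, "ay": 0.21, "az": 0.0, "gripper": 0.5}
    - {"x": 0.257, "y": 0.553, "z": -0.552, "ax": 0.0, "ay": 0.21, "az": 0.0, "gripper": 0.5}
    - {"x": 0.257, "y": 0.553, "z": -0.552, "ax": 0.0, "ay": 0.21, "az": 0.0, "gripper": 0.5}

```text
time: 6.1
eef_pos: [432.3, -176.5, -17.6]
orientation: [-1.036, 1.452, -1.445]
wrist_force: [-0.6, -0.2, 0.6]
width: 64.2
```

```bash
cat > look.py <<'E'
from h import *
import sys
e=ctrl.observe()["eef_pos"];print(e.round(1))
x,y,name=float(sys.argv[1]),float(sys.argv[2]),sys.argv[3]
out=[]
for c in M:
    im=ctrl.read_camera(c)[...,::-1].copy()
    q0=proj([[x,y,20]],c)[0]; x0,y0=(q0-[45,45]).astype(int);k=4.4;print(c,x0,y0)
    out.append(cv2.convertScaleAbs(cv2.resize(im[y0:y0+90,x0:x0+90],None,fx=k,fy=k,interpolation=cv2.INTER_CUBIC),alpha=1.4,beta=10))
cv2.imwrite(name,np.hstack(out))
E
python3 look.py 434 -178 pics/g5.png
```

```text
[ 432.3 -176.5  -17.6]
scene 318 171
top 308 222
```

View pics/g5.png

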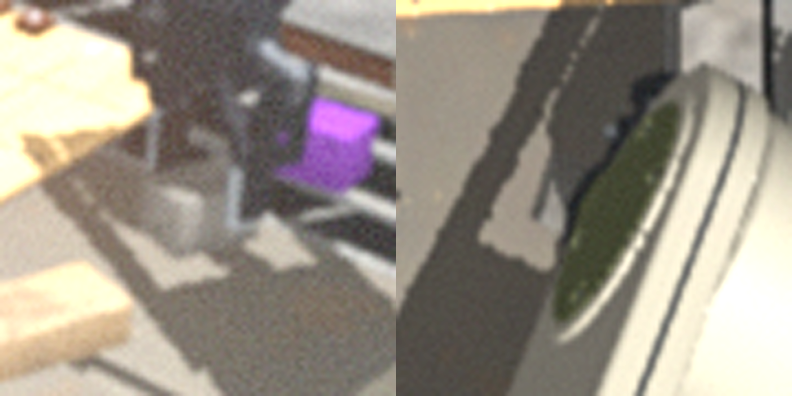

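Call:
step_arm:
  series:
    - {"x": 0.0, "y": 0.025, "z": 0.005, "ax": 0.0, "ay": 0.0, "az": 0.0, "gripper": 0.5}
    - {"x": 0.0, "y": 0.025, "z": 0.005, "ax": 0.0, "ay": 0.0, "az": 0.0, "gripper": 0.0}
    - {"x": 0.0, "y": 0.025, "z": 0.005, "ax": 0.0, "ay": 0.0, "az": 0.0, "gripper": -0.5}
    - {"x": 0.0, "y": 0.025, "z": 0.005, "ax": 0.0, "ay": 0.0, "az": 0.0, "gripper": -0.6}
    - {"x": 0.0, "y": 0.025, "z": 0.005, "ax": 0.0, "ay": 0.0, "az": 0.0, "gripper": -0.6}
    - {"x": 0.0, "y": 0.025, "z": 0.005, "ax": 0.0, "ay": 0.0, "az": 0.0, "gripper": -0.6}

```text
time: 6.8
eef_pos: [436.9, -178.2, -22.2]
orientation: [-1.034, 1.446, -1.448]
wrist_force: [0.4, 0.3, 5.1]
width: 35.1
```

Run:
```python
from plan import *
o=ctrl.observe();print(o["eef_pos"],o["wrist_force"],o["dq"].round(3))
t=w2(RK,[0,-126,8])[0];a=RK[2]-np.pi/2
plan([(t[0],t[1],60,a),(t[0],t[1],-8,a)])
```

```text
[ 436.86727437 -178.21518619  -22.16657441] [0.44675994 0.25230142 5.09676935] [ 0.001  0.004  0.001 -0.001 -0.001 -0.   ]
(np.float64(612.3692683514328), np.float64(-250.56024200550596), 60, np.float64(-1.5090963267948965)) shift [ 0.0391 -0.273   0.6319] turn [-9.000e-04  7.511e-01 -4.000e-04] rows 8.0
(np.float64(612.3692683514328), np.float64(-250.56024200550596), -8, np.float64(-1.5090963267948965)) shift [ 0.0391 -0.0463  0.6316] turn [-9.000e-04  7.511e-01 -4.000e-04] rows 8.0
```

Call:
step_arm:
  series:
    - {"x": 0.0, "y": -0.1, "z": 0.0, "ax": 0.0, "ay": 0.0, "az": 0.0, "gripper": -0.6}
    - {"x": 0.0, "y": -0.25, "z": 0.0, "ax": 0.0, "ay": 0.0, "az": 0.0, "gripper": -0.6}
    - {"x": 0.039, "y": -0.273, "z": 0.632, "ax": 0.0, "ay": 0.751, "az": 0.0, "gripper": -0.6}
    - {"x": 0.039, "y": -0.273, "z": 0.632, "ax": 0.0, "ay": 0.751, "az": 0.0, "gripper": -0.6}
    - {"x": 0.039, "y": -0.273, "z": 0.632, "ax": 0.0, "ay": 0.751, "az": 0.0, "gripper": -0.6}
    - {"x": 0.039, "y": -0.273, "z": 0.632, "ax": 0.0, "ay": 0.751, "az": 0.0, "gripper": -0.6}
    - {"x": 0.039, "y": -0.273, "z": 0.632, "ax": 0.0, "ay": 0.751, "az": 0.0, "gripper": -0.6}
    - {"x": 0.039, "y": -0.273, "z": 0.632, "ax": 0.0, "ay": 0.751, "az": 0.0, "gripper": -0.6}
    - {"x": 0.039, "y": -0.273, "z": 0.632, "ax": 0.0, "ay": 0.751, "az": 0.0, "gripper": -0.6}
    - {"x": 0.039, "y": -0.273, "z": 0.632, "ax": 0.0, "ay": 0.751, "az": 0.0, "gripper": -0.6}
    - {"x": 0.039, "y": -0.273, "z": 0.632, "ax": 0.0, "ay": 0.751, "az": 0.0, "gripper": -0.6}
    - {"x": 0.039, "y": -0.273, "z": 0.632, "ax": 0.0, "ay": 0.751, "az": 0.0, "gripper": -0.6}

```text
time: 8.0
eef_pos: [611.5, -250.1, 58.6]
orientation: [-0.073, 2.189, -2.188]
wrist_force: [0.4, -0.1, 0.1]
width: 34.8
```

```bash
python3 look.py 612 -250 pics/g6.png
python3 - <<'E'
from plan import *
o=ctrl.observe();print(o["wrist_force"],o["torque"])
t=w2(RK,[0,-126,8])[0];a=RK[2]-np.pi/2
plan([(t[0],t[1],0,a)])
E
```

```text
[ 611.5 -250.1   58.6]
scene 280 139
top 340 142
[ 0.40274475 -0.059834   -0.26996518] [-0.01298903  0.07011501  0.007652  ]
(np.float64(612.3692683514328), np.float64(-250.56024200550596), 0, np.float64(-1.5090963267948965)) shift [-0.0022  0.1961  0.0015] turn [0.0001 0.0021 0.0002] rows 2.0
```

View pics/g6.png

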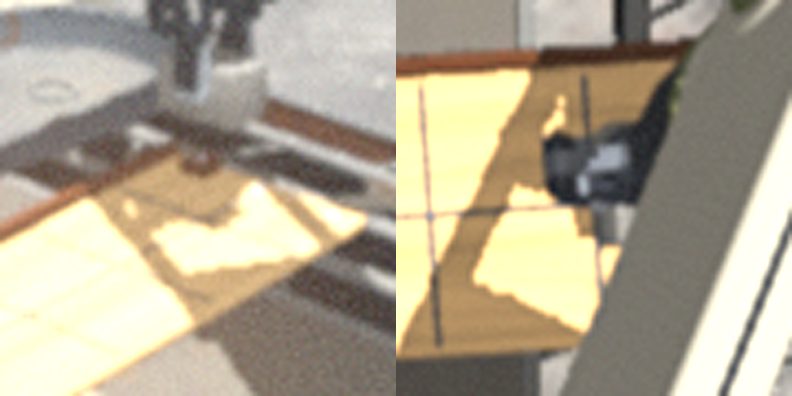

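Run:
```python
from h import *
im=ctrl.read_camera("scene")[...,::-1]
ctrl.read_camera("scene")
ds=[d for d in ctrl.masks_of("block_55","scene")]
for d in ds:
    v,u=np.nonzero(d["mask"]);print(round(d["confidence"],2),d["mask"].sum(),u.mean().round(1),v.mean().round(1),u.min(),u.max(),v.min(),v.max())
for z in(60,70,80,90):
    q=proj(w2((612,-250,.062+1.571),box(36,55,36),z),"scene");print(z,q.min(0).round(),q.max(0).round(),q.mean(0).round(1))
```

```text
0.97 449 389.7 203.4 377 403 193 214
0.92 889 208.4 269.6 185 233 254 286
0.91 1100 318.5 246.4 291 347 231 262
0.75 705 270.7 271.2 252 289 257 286
0.63 293 329.6 158.9 316 340 150 168
60 [314. 154.] [340. 176.] [326.9 165.1]
70 [314. 151.] [340. 173.] [327.1 161.7]
80 [315. 147.] [340. 169.] [327.3 158.2]
90 [315. 144.] [340. 166.] [327.5 154.6]
```

Call:
step_arm:
  series:
    - {"x": -0.002, "y": 0.12, "z": 0.002, "ax": 0.0, "ay": 0.002, "az": 0.0, "gripper": -0.6}
    - {"x": -0.002, "y": 0.19, "z": 0.002, "ax": 0.0, "ay": 0.002, "az": 0.0, "gripper": -0.6}
    - {"x": -0.002, "y": 0.215, "z": 0.002, "ax": 0.0, "ay": 0.002, "az": 0.0, "gripper": -0.6}
    - {"x": -0.002, "y": 0.23, "z": 0.002, "ax": 0.0, "ay": 0.002, "az": 0.0, "gripper": -0.6}
    - {"x": -0.002, "y": 0.23, "z": 0.002, "ax": 0.0, "ay": 0.002, "az": 0.0, "gripper": -0.6}
    - {"x": -0.002, "y": 0.23, "z": 0.002, "ax": 0.0, "ay": 0.002, "az": 0.0, "gripper": -0.6}

```text
time: 8.85
eef_pos: [613.5, -251.3, -8.4]
orientation: [-0.062, 2.189, -2.192]
wrist_force: [0.5, -0.4, 0.2]
width: 34.5
```

Call:
step_arm:
  series:
    - {"x": 0.0, "y": 0.01, "z": 0.0, "ax": 0.0, "ay": 0.0, "az": 0.0, "gripper": -0.6}
    - {"x": 0.0, "y": 0.01, "z": 0.0, "ax": 0.0, "ay": 0.0, "az": 0.0, "gripper": -0.6}
    - {"x": 0.0, "y": 0.01, "z": 0.0, "ax": 0.0, "ay": 0.0, "az": 0.0, "gripper": -0.6}

```text
time: 9.15
eef_pos: [612.6, -250.9, -12.6]
orientation: [-0.064, 2.191, -2.192]
wrist_force: [-0.1, -0.1, -0.8]
width: 34.4
```

Call:
step_arm:
  series:
    - {"x": 0.0, "y": 0.007, "z": 0.0, "ax": 0.0, "ay": 0.0, "az": 0.0, "gripper": -0.6}
    - {"x": 0.0, "y": 0.007, "z": 0.0, "ax": 0.0, "ay": 0.0, "az": 0.0, "gripper": -0.6}
    - {"x": 0.0, "y": 0.007, "z": 0.0, "ax": 0.0, "ay": 0.0, "az": 0.0, "gripper": -0.6}

```text
time: 9.45
eef_pos: [613.1, -251.1, -14.1]
orientation: [-0.063, 2.19, -2.192]
wrist_force: [-0.8, 1.3, 5.8]
width: 34.7
```

Call:
step_arm:
  series:
    - {"x": 0.0, "y": 0.007, "z": 0.0, "ax": 0.0, "ay": 0.0, "az": 0.0, "gripper": -0.6}
    - {"x": 0.0, "y": 0.007, "z": 0.0, "ax": 0.0, "ay": 0.0, "az": 0.0, "gripper": -0.6}
    - {"x": 0.0, "y": 0.007, "z": 0.0, "ax": 0.0, "ay": 0.0, "az": 0.0, "gripper": -0.6}

```text
time: 9.75
eef_pos: [613.1, -251.1, -14.2]
orientation: [-0.063, 2.19, -2.192]
wrist_force: [-9.2, 5.8, 21.0]
width: 35.0
```

Call:
step_arm:
  series:
    - {"x": 0.0, "y": -0.007, "z": 0.0, "ax": 0.0, "ay": 0.0, "az": 0.0, "gripper": 0.3}
    - {"x": 0.0, "y": -0.007, "z": 0.0, "ax": 0.0, "ay": 0.0, "az": 0.0, "gripper": 0.3}
    - {"x": 0.0, "y": -0.007, "z": 0.0, "ax": 0.0, "ay": 0.0, "az": 0.0, "gripper": 0.3}
    - {"x": 0.0, "y": -0.1, "z": 0.0, "ax": 0.0, "ay": 0.0, "az": 0.0, "gripper": 0.3}
    - {"x": 0.0, "y": -0.25, "z": 0.0, "ax": 0.0, "ay": 0.0, "az": 0.0, "gripper": 0.3}
    - {"x": 0.0, "y": -0.4, "z": 0.0, "ax": 0.0, "ay": 0.0, "az": 0.0, "gripper": 0.3}
    - {"x": 0.0, "y": -0.4, "z": 0.0, "ax": 0.0, "ay": 0.0, "az": 0.0, "gripper": 0.3}

```text
time: 10.45
eef_pos: [617.1, -253.1, 111.6]
orientation: [-0.052, 2.179, -2.193]
wrist_force: [1.0, -1.2, 1.5]
width: 55.9
```

Run:
```python
from plan import *
p=P["block_120"]
plan([(p[0],p[1],60,p[2]),(p[0],p[1],-15,p[2]),(p[0],p[1],-25,p[2])])
```

```text
(np.float64(431.22249691994307), np.float64(-12.275884487007463), 60, np.float64(-0.29034424857345725)) shift [ 0.5733  0.1601 -0.8389] turn [-0.0079 -0.7777 -0.0037] rows 9.0
(np.float64(431.22249691994307), np.float64(-12.275884487007463), -15, np.float64(-0.29034424857345725)) shift [ 0.5761  0.4101 -0.8405] turn [-0.0079 -0.7777 -0.0037] rows 9.0
(np.float64(431.22249691994307), np.float64(-12.275884487007463), -25, np.float64(-0.29034424857345725)) shift [ 0.5764  0.4435 -0.8407] turn [-0.0079 -0.7777 -0.0037] rows 9.0
```

Call:
step_arm:
  series:
    - {"x": 0.573, "y": 0.05, "z": -0.839, "ax": 0.0, "ay": -0.776, "az": 0.0, "gripper": 0.6}
    - {"x": 0.573, "y": 0.05, "z": -0.839, "ax": 0.0, "ay": -0.776, "az": 0.0, "gripper": 0.6}
    - {"x": 0.573, "y": 0.05, "z": -0.839, "ax": 0.0, "ay": -0.776, "az": 0.0, "gripper": 0.6}
    - {"x": 0.573, "y": 0.05, "z": -0.839, "ax": 0.0, "ay": -0.776, "az": 0.0, "gripper": 0.6}
    - {"x": 0.573, "y": 0.05, "z": -0.839, "ax": 0.0, "ay": -0.776, "az": 0.0, "gripper": 0.6}
    - {"x": 0.573, "y": 0.05, "z": -0.839, "ax": 0.0, "ay": -0.776, "az": 0.0, "gripper": 0.6}
    - {"x": 0.573, "y": 0.05, "z": -0.839, "ax": 0.0, "ay": -0.776, "az": 0.0, "gripper": 0.6}
    - {"x": 0.573, "y": 0.05, "z": -0.839, "ax": 0.0, "ay": -0.776, "az": 0.0, "gripper": 0.6}
    - {"x": 0.573, "y": 0.1, "z": -0.839, "ax": 0.0, "ay": -0.776, "az": 0.0, "gripper": 0.6}
    - {"x": 0.573, "y": 0.16, "z": -0.839, "ax": 0.0, "ay": -0.776, "az": 0.0, "gripper": 0.6}
    - {"x": 0.573, "y": 0.16, "z": -0.839, "ax": 0.0, "ay": -0.776, "az": 0.0, "gripper": 0.6}
    - {"x": 0.573, "y": 0.16, "z": -0.839, "ax": 0.0, "ay": -0.776, "az": 0.0, "gripper": 0.6}

```text
time: 11.65
eef_pos: [425.6, -9.5, 54.5]
orientation: [-1.057, 1.423, -1.421]
wrist_force: [0.2, -0.4, 0.3]
width: 68.3
```

Call:
step_arm:
  series:
    - {"x": 0.0, "y": 0.0, "z": 0.0, "ax": 0.0, "ay": 0.0, "az": 0.0, "gripper": 0.6}
    - {"x": 0.0, "y": 0.0, "z": 0.0, "ax": 0.0, "ay": 0.0, "az": 0.0, "gripper": 0.6}

```text
time: 11.85
eef_pos: [426.8, -9.8, 55.7]
orientation: [-1.055, 1.421, -1.423]
wrist_force: [-0.2, -0.9, 0.1]
width: 68.5
```

Run:
```python
from plan import *
o=ctrl.observe();print(o["eef_pos"],o["dq"].round(3))
p=P["block_120"]
plan([(p[0],p[1],0,p[2]),(p[0],p[1],-26,p[2])])
```

```text
[426.82839499  -9.75190606  55.72569261] [-0.001  0.001  0.002 -0.001 -0.001  0.001]
(np.float64(431.22249691994307), np.float64(-12.275884487007463), 0, np.float64(-0.29034424857345725)) shift [0.0039 0.1858 0.0162] turn [-0.0009 -0.0019 -0.0002] rows 2.0
(np.float64(431.22249691994307), np.float64(-12.275884487007463), -26, np.float64(-0.29034424857345725)) shift [0.0039 0.2724 0.0161] turn [-0.0009 -0.0019 -0.0002] rows 2.0
```

Call:
step_arm:
  series:
    - {"x": 0.004, "y": 0.12, "z": 0.016, "ax": 0.0, "ay": -0.002, "az": 0.0, "gripper": 0.6}
    - {"x": 0.004, "y": 0.2, "z": 0.016, "ax": 0.0, "ay": -0.002, "az": 0.0, "gripper": 0.6}
    - {"x": 0.004, "y": 0.25, "z": 0.016, "ax": 0.0, "ay": -0.002, "az": 0.0, "gripper": 0.6}
    - {"x": 0.004, "y": 0.27, "z": 0.016, "ax": 0.0, "ay": -0.002, "az": 0.0, "gripper": 0.6}
    - {"x": 0.004, "y": 0.27, "z": 0.016, "ax": 0.0, "ay": -0.002, "az": 0.0, "gripper": 0.6}
    - {"x": 0.004, "y": 0.27, "z": 0.016, "ax": 0.0, "ay": -0.002, "az": 0.0, "gripper": 0.6}

```text
time: 12.45
eef_pos: [431.3, -12.3, -25.1]
orientation: [-1.057, 1.418, -1.42]
wrist_force: [0.3, -0.7, 0.8]
width: 68.2
```

Run:
```python
from h import *
e=ctrl.observe()["eef_pos"];print(e.round(1))
im=ctrl.read_camera("scene")[...,::-1]
cv2.imwrite("pics/g7.png",cv2.convertScaleAbs(cv2.resize(im[180:280,270:390],None,fx=6,fy=6,interpolation=cv2.INTER_CUBIC),alpha=1.4))
```

```text
[431.3 -12.3 -25.1]
```

View pics/g7.png

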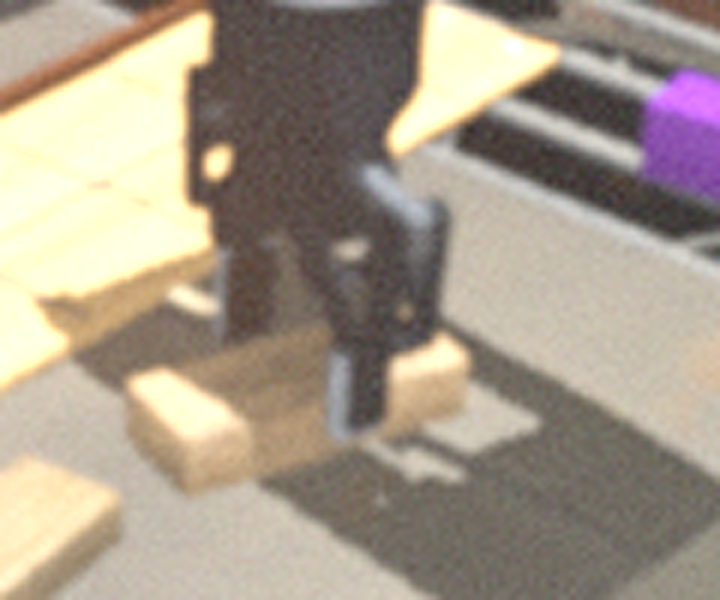

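Call:
step_arm:
  series:
    - {"x": 0.0, "y": 0.005, "z": 0.0, "ax": 0.0, "ay": 0.0, "az": 0.0, "gripper": -0.4}
    - {"x": 0.0, "y": 0.005, "z": 0.0, "ax": 0.0, "ay": 0.0, "az": 0.0, "gripper": -0.4}
    - {"x": 0.0, "y": 0.005, "z": 0.0, "ax": 0.0, "ay": 0.0, "az": 0.0, "gripper": -0.4}
    - {"x": 0.0, "y": 0.005, "z": 0.0, "ax": 0.0, "ay": 0.0, "az": 0.0, "gripper": -0.4}
    - {"x": 0.0, "y": 0.005, "z": 0.0, "ax": 0.0, "ay": 0.0, "az": 0.0, "gripper": -0.4}
    - {"x": 0.0, "y": 0.005, "z": 0.0, "ax": 0.0, "ay": 0.0, "az": 0.0, "gripper": -0.4}

```text
time: 13.1
eef_pos: [431.4, -12.3, -26.7]
orientation: [-1.056, 1.418, -1.42]
wrist_force: [-0.3, 0.8, 5.3]
width: 43.4
```

Run:
```python
from plan import *
o=ctrl.observe();print(o["eef_pos"],o["wrist_force"])
t=w2(RK,[0,126,8])[0];a=RK[2]-np.pi/2
plan([(t[0],t[1],60,a),(t[0],t[1],-8,a)])
```

```text
[431.42857518 -12.30548354 -26.68185066] [-0.25619048  0.785325    5.31274072]
(np.float64(596.8307316485673), np.float64(0.9602420055059611), 60, np.float64(-1.5090963267948965)) shift [-0.2001 -0.2879  0.5162] turn [-0.001   0.7761 -0.0009] rows 9.0
(np.float64(596.8307316485673), np.float64(0.9602420055059611), -8, np.float64(-1.5090963267948965)) shift [-0.2    -0.0612  0.5158] turn [-0.001   0.7761 -0.0009] rows 9.0
```

Call:
step_arm:
  series:
    - {"x": 0.0, "y": -0.1, "z": 0.0, "ax": 0.0, "ay": 0.0, "az": 0.0, "gripper": -0.4}
    - {"x": 0.0, "y": -0.25, "z": 0.0, "ax": 0.0, "ay": 0.0, "az": 0.0, "gripper": -0.4}
    - {"x": -0.2, "y": -0.288, "z": 0.516, "ax": 0.0, "ay": 0.776, "az": 0.0, "gripper": -0.4}
    - {"x": -0.2, "y": -0.288, "z": 0.516, "ax": 0.0, "ay": 0.776, "az": 0.0, "gripper": -0.4}
    - {"x": -0.2, "y": -0.288, "z": 0.516, "ax": 0.0, "ay": 0.776, "az": 0.0, "gripper": -0.4}
    - {"x": -0.2, "y": -0.288, "z": 0.516, "ax": 0.0, "ay": 0.776, "az": 0.0, "gripper": -0.4}
    - {"x": -0.2, "y": -0.288, "z": 0.516, "ax": 0.0, "ay": 0.776, "az": 0.0, "gripper": -0.4}
    - {"x": -0.2, "y": -0.288, "z": 0.516, "ax": 0.0, "ay": 0.776, "az": 0.0, "gripper": -0.4}
    - {"x": -0.2, "y": -0.288, "z": 0.516, "ax": 0.0, "ay": 0.776, "az": 0.0, "gripper": -0.4}
    - {"x": -0.2, "y": -0.288, "z": 0.516, "ax": 0.0, "ay": 0.776, "az": 0.0, "gripper": -0.4}
    - {"x": -0.2, "y": -0.288, "z": 0.516, "ax": 0.0, "ay": 0.776, "az": 0.0, "gripper": -0.4}
    - {"x": -0.2, "y": -0.288, "z": 0.516, "ax": 0.0, "ay": 0.776, "az": 0.0, "gripper": -0.4}

```text
time: 14.3
eef_pos: [595.6, 1.1, 58.5]
orientation: [-0.072, 2.188, -2.188]
wrist_force: [0.2, -0.0, 0.4]
width: 43.4
```

Call:
step_arm:
  series:
    - {"x": 0.0, "y": 0.08, "z": 0.0, "ax": 0.0, "ay": 0.0, "az": 0.0, "gripper": -0.4}
    - {"x": 0.0, "y": 0.14, "z": 0.0, "ax": 0.0, "ay": 0.0, "az": 0.0, "gripper": -0.4}
    - {"x": 0.0, "y": 0.14, "z": 0.0, "ax": 0.0, "ay": 0.0, "az": 0.0, "gripper": -0.4}
    - {"x": 0.0, "y": 0.14, "z": 0.0, "ax": 0.0, "ay": 0.0, "az": 0.0, "gripper": -0.4}

```text
time: 14.7
eef_pos: [595.4, 1.1, 16.7]
orientation: [-0.071, 2.19, -2.189]
wrist_force: [0.1, -0.5, -0.9]
width: 43.4
```

Run:
```python
from plan import *
o=ctrl.observe();print(o["eef_pos"],o["dq"].round(3))
t=w2(RK,[0,126,8])[0];a=RK[2]-np.pi/2
plan([(t[0],t[1],-14,a),(t[0],t[1],-18,a)])
```

```text
[595.4459554    1.11729684  16.67033976] [ 0.    -0.018 -0.024  0.003  0.     0.012]
(np.float64(596.8307316485673), np.float64(0.9602420055059611), -14, np.float64(-1.5090963267948965)) shift [-0.0047  0.1022  0.0008] turn [0.0001 0.0014 0.0006] rows 1.0
(np.float64(596.8307316485673), np.float64(0.9602420055059611), -18, np.float64(-1.5090963267948965)) shift [-0.0047  0.1156  0.0008] turn [0.0001 0.0014 0.0006] rows 1.0
```

Call:
step_arm:
  series:
    - {"x": -0.004, "y": 0.06, "z": 0.0, "ax": 0.0, "ay": 0.001, "az": 0.0, "gripper": -0.4}
    - {"x": -0.004, "y": 0.09, "z": 0.0, "ax": 0.0, "ay": 0.001, "az": 0.0, "gripper": -0.4}
    - {"x": -0.004, "y": 0.11, "z": 0.0, "ax": 0.0, "ay": 0.001, "az": 0.0, "gripper": -0.4}
    - {"x": -0.004, "y": 0.11, "z": 0.0, "ax": 0.0, "ay": 0.001, "az": 0.0, "gripper": -0.4}
    - {"x": -0.004, "y": 0.113, "z": 0.0, "ax": 0.0, "ay": 0.001, "az": 0.0, "gripper": -0.4}
    - {"x": -0.004, "y": 0.117, "z": 0.0, "ax": 0.0, "ay": 0.001, "az": 0.0, "gripper": -0.4}
    - {"x": -0.004, "y": 0.117, "z": 0.0, "ax": 0.0, "ay": 0.001, "az": 0.0, "gripper": -0.4}

```text
time: 15.4
eef_pos: [597.3, 1.1, -18.0]
orientation: [-0.066, 2.19, -2.191]
wrist_force: [0.6, -0.0, -1.0]
width: 43.6
```

Call:
step_arm:
  series:
    - {"x": 0.002, "y": 0.005, "z": 0.0, "ax": 0.0, "ay": 0.0, "az": 0.0, "gripper": -0.4}
    - {"x": 0.002, "y": 0.005, "z": 0.0, "ax": 0.0, "ay": 0.0, "az": 0.0, "gripper": -0.4}
    - {"x": 0.002, "y": 0.005, "z": 0.0, "ax": 0.0, "ay": 0.0, "az": 0.0, "gripper": -0.4}

```text
time: 15.7
eef_pos: [597.3, 1.1, -18.6]
orientation: [-0.064, 2.19, -2.19]
wrist_force: [-1.7, -0.2, 6.2]
width: 43.5
```

Call:
step_arm:
  series:
    - {"x": 0.0, "y": 0.0, "z": 0.0, "ax": 0.0, "ay": 0.0, "az": 0.0, "gripper": 0.35}
    - {"x": 0.0, "y": 0.0, "z": 0.0, "ax": 0.0, "ay": 0.0, "az": 0.0, "gripper": 0.35}
    - {"x": 0.0, "y": 0.0, "z": 0.0, "ax": 0.0, "ay": 0.0, "az": 0.0, "gripper": 0.35}
    - {"x": 0.0, "y": -0.07, "z": 0.0, "ax": 0.0, "ay": 0.0, "az": 0.0, "gripper": 0.35}
    - {"x": 0.0, "y": -0.2, "z": 0.0, "ax": 0.0, "ay": 0.0, "az": 0.0, "gripper": 0.35}
    - {"x": 0.0, "y": -0.35, "z": 0.0, "ax": 0.0, "ay": 0.0, "az": 0.0, "gripper": 0.35}
    - {"x": 0.0, "y": -0.35, "z": 0.0, "ax": 0.0, "ay": 0.0, "az": 0.0, "gripper": 0.35}
    - {"x": 0.0, "y": -0.35, "z": 0.0, "ax": 0.0, "ay": 0.0, "az": 0.0, "gripper": 0.35}

```text
time: 16.5
eef_pos: [597.9, 1.0, 87.0]
orientation: [-0.062, 2.188, -2.189]
wrist_force: [0.4, 0.4, -0.4]
width: 58.0
```

Run:
```python
from plan import *
p=P["block_75"]
plan([(p[0],p[1],60,p[2]),(p[0],p[1],-15,p[2])])
```

```text
(np.float64(440.30849351044117), np.float64(125.14206529144325), 60, np.float64(0.15973767353887233)) shift [ 0.4999  0.088  -0.4447] turn [ 0.0015  0.9367 -0.0022] rows 10.0
(np.float64(440.30849351044117), np.float64(125.14206529144325), -15, np.float64(0.15973767353887233)) shift [ 0.5008  0.338  -0.4449] turn [ 0.0015  0.9367 -0.0022] rows 10.0
```

```bash
sed -i 's/T=down(near(az(R) if a is None else a,az(R)))/T=down(near(a,-0.7))/' plan.py
```

Call:
step_arm:
  series:
    - {"x": 0.5, "y": 0.0, "z": -0.445, "ax": 0.0, "ay": -0.99, "az": 0.0, "gripper": 0.55}
    - {"x": 0.5, "y": 0.0, "z": -0.445, "ax": 0.0, "ay": -0.99, "az": 0.0, "gripper": 0.55}
    - {"x": 0.5, "y": 0.0, "z": -0.445, "ax": 0.0, "ay": -0.99, "az": 0.0, "gripper": 0.55}
    - {"x": 0.5, "y": 0.0, "z": -0.445, "ax": 0.0, "ay": -0.99, "az": 0.0, "gripper": 0.55}
    - {"x": 0.5, "y": 0.0, "z": -0.445, "ax": 0.0, "ay": -0.99, "az": 0.0, "gripper": 0.55}
    - {"x": 0.5, "y": 0.0, "z": -0.445, "ax": 0.0, "ay": -0.99, "az": 0.0, "gripper": 0.55}
    - {"x": 0.5, "y": 0.0, "z": -0.445, "ax": 0.0, "ay": -0.99, "az": 0.0, "gripper": 0.55}
    - {"x": 0.5, "y": 0.0, "z": -0.445, "ax": 0.0, "ay": -0.99, "az": 0.0, "gripper": 0.55}
    - {"x": 0.5, "y": 0.0, "z": -0.445, "ax": 0.0, "ay": -0.99, "az": 0.0, "gripper": 0.55}
    - {"x": 0.5, "y": 0.0, "z": -0.445, "ax": 0.0, "ay": -0.99, "az": 0.0, "gripper": 0.55}
    - {"x": 0.5, "y": 0.0, "z": -0.445, "ax": 0.0, "ay": -0.99, "az": 0.0, "gripper": 0.55}
    - {"x": 0.5, "y": 0.0, "z": -0.445, "ax": 0.0, "ay": -0.99, "az": 0.0, "gripper": 0.55}

```text
time: 17.7
eef_pos: [437.4, 125.1, 83.4]
orientation: [-1.233, 1.178, -1.175]
wrist_force: [-0.1, 0.5, 0.3]
width: 66.3
```

Call:
step_arm:
  series:
    - {"x": 0.0, "y": 0.1, "z": 0.0, "ax": 0.0, "ay": -0.073, "az": 0.0, "gripper": 0.55}
    - {"x": 0.0, "y": 0.1, "z": 0.0, "ax": 0.0, "ay": -0.073, "az": 0.0, "gripper": 0.55}
    - {"x": 0.0, "y": 0.1, "z": 0.0, "ax": 0.0, "ay": -0.073, "az": 0.0, "gripper": 0.55}
    - {"x": 0.0, "y": 0.1, "z": 0.0, "ax": 0.0, "ay": -0.073, "az": 0.0, "gripper": 0.55}

```text
time: 18.1
eef_pos: [438.9, 125.4, 55.8]
orientation: [-1.279, 1.093, -1.093]
wrist_force: [0.7, -0.4, 0.7]
width: 66.2
```

Run:
```python
from plan import *
o=ctrl.observe();print(o["eef_pos"],o["dq"].round(3))
p=P["block_75"]
plan([(p[0],p[1],0,p[2]),(p[0],p[1],-27,p[2])])
```

```text
[438.88808404 125.37685237  55.75762626] [-0.002 -0.008 -0.009  0.    -0.004 -0.014]
(np.float64(440.30849351044117), np.float64(125.14206529144325), 0, np.float64(0.15973767353887233)) shift [0.0015 0.1859 0.0045] turn [-0.0002 -0.0022 -0.    ] rows 2.0
(np.float64(440.30849351044117), np.float64(125.14206529144325), -27, np.float64(0.15973767353887233)) shift [0.0015 0.2759 0.0045] turn [-0.0002 -0.0022 -0.    ] rows 2.0
```

Call:
step_arm:
  series:
    - {"x": 0.001, "y": 0.12, "z": 0.004, "ax": 0.0, "ay": -0.002, "az": 0.0, "gripper": 0.55}
    - {"x": 0.001, "y": 0.2, "z": 0.004, "ax": 0.0, "ay": -0.002, "az": 0.0, "gripper": 0.55}
    - {"x": 0.001, "y": 0.25, "z": 0.004, "ax": 0.0, "ay": -0.002, "az": 0.0, "gripper": 0.55}
    - {"x": 0.001, "y": 0.275, "z": 0.004, "ax": 0.0, "ay": -0.002, "az": 0.0, "gripper": 0.55}
    - {"x": 0.001, "y": 0.275, "z": 0.004, "ax": 0.0, "ay": -0.002, "az": 0.0, "gripper": 0.55}
    - {"x": 0.001, "y": 0.275, "z": 0.004, "ax": 0.0, "ay": -0.002, "az": 0.0, "gripper": -0.4}
    - {"x": 0.001, "y": 0.275, "z": 0.004, "ax": 0.0, "ay": -0.002, "az": 0.0, "gripper": -0.4}
    - {"x": 0.001, "y": 0.275, "z": 0.004, "ax": 0.0, "ay": -0.002, "az": 0.0, "gripper": -0.4}
    - {"x": 0.001, "y": 0.275, "z": 0.004, "ax": 0.0, "ay": -0.002, "az": 0.0, "gripper": -0.4}
    - {"x": 0.001, "y": 0.275, "z": 0.004, "ax": 0.0, "ay": -0.002, "az": 0.0, "gripper": -0.4}
    - {"x": 0.001, "y": 0.275, "z": 0.004, "ax": 0.0, "ay": -0.002, "az": 0.0, "gripper": -0.4}

```text
time: 19.2
eef_pos: [441.7, 125.5, -25.6]
orientation: [-1.279, 1.087, -1.09]
wrist_force: [-0.2, 0.4, 7.1]
width: 40.2
```

Run:
```python
from plan import *
o=ctrl.observe();print(o["eef_pos"],o["wrist_force"],o["width"])
t=w2(RK,[0,-42,8])[0];a=RK[2]-np.pi/2
plan([(t[0],t[1],60,a)])
```

```text
[441.65146186 125.53473105 -25.565901  ] [-0.18666559  0.41757126  7.13879553] 40.17239075658763
(np.float64(607.1897561171443), np.float64(-166.720080668502), 60, np.float64(-1.5090963267948965)) shift [ 1.0505 -0.284   0.3882] turn [-0.0016  1.0639 -0.0017] rows 12.0
```

Call:
step_arm:
  series:
    - {"x": 0.0, "y": -0.1, "z": 0.0, "ax": 0.0, "ay": 0.0, "az": 0.0, "gripper": -0.4}
    - {"x": 0.0, "y": -0.25, "z": 0.0, "ax": 0.0, "ay": 0.0, "az": 0.0, "gripper": -0.4}
    - {"x": 0.95, "y": -0.284, "z": 0.35, "ax": 0.0, "ay": 0.95, "az": 0.0, "gripper": -0.4}
    - {"x": 0.95, "y": -0.284, "z": 0.35, "ax": 0.0, "ay": 0.95, "az": 0.0, "gripper": -0.4}
    - {"x": 0.95, "y": -0.284, "z": 0.35, "ax": 0.0, "ay": 0.95, "az": 0.0, "gripper": -0.4}
    - {"x": 0.95, "y": -0.284, "z": 0.35, "ax": 0.0, "ay": 0.95, "az": 0.0, "gripper": -0.4}
    - {"x": 0.95, "y": -0.284, "z": 0.35, "ax": 0.0, "ay": 0.95, "az": 0.0, "gripper": -0.4}
    - {"x": 0.95, "y": -0.284, "z": 0.35, "ax": 0.0, "ay": 0.95, "az": 0.0, "gripper": -0.4}
    - {"x": 0.95, "y": -0.284, "z": 0.35, "ax": 0.0, "ay": 0.95, "az": 0.0, "gripper": -0.4}
    - {"x": 0.95, "y": -0.284, "z": 0.35, "ax": 0.0, "ay": 0.95, "az": 0.0, "gripper": -0.4}
    - {"x": 0.95, "y": -0.284, "z": 0.35, "ax": 0.0, "ay": 0.95, "az": 0.0, "gripper": -0.4}
    - {"x": 0.95, "y": -0.284, "z": 0.35, "ax": 0.0, "ay": 0.95, "az": 0.0, "gripper": -0.4}

```text
time: 20.4
eef_pos: [589.8, -139.4, 58.3]
orientation: [-0.246, 2.097, -2.097]
wrist_force: [0.6, -0.1, -0.5]
width: 40.2
```

Call:
step_arm:
  series:
    - {"x": 0.0, "y": 0.0, "z": 0.0, "ax": 0.0, "ay": 0.0, "az": 0.0, "gripper": -0.4}
    - {"x": 0.0, "y": 0.0, "z": 0.0, "ax": 0.0, "ay": 0.0, "az": 0.0, "gripper": -0.4}

```text
time: 20.6
eef_pos: [589.8, -139.1, 58.3]
orientation: [-0.257, 2.091, -2.091]
wrist_force: [-0.4, -0.1, 0.3]
width: 40.0
```

Run:
```python
from plan import *
o=ctrl.observe();print(o["eef_pos"],o["dq"].round(3),o["width"])
t=w2(RK,[0,-42,8])[0];a=RK[2]-np.pi/2
plan([(t[0],t[1],20,a),(t[0],t[1],-16,a)])
```

```text
[ 589.80208204 -139.12860539   58.25373989] [ 0.002  0.002  0.    -0.    -0.001 -0.006] 40.00812885015283
(np.float64(607.1897561171443), np.float64(-166.720080668502), 20, np.float64(-1.5090963267948965)) shift [-0.0338  0.1276  0.1032] turn [-0.0002  0.1168 -0.0004] rows 2.0
(np.float64(607.1897561171443), np.float64(-166.720080668502), -16, np.float64(-1.5090963267948965)) shift [-0.0338  0.2476  0.1032] turn [-0.0002  0.1168 -0.0004] rows 2.0
```

Call:
step_arm:
  series:
    - {"x": -0.034, "y": 0.0, "z": 0.103, "ax": 0.0, "ay": 0.117, "az": 0.0, "gripper": -0.4}
    - {"x": -0.034, "y": 0.1, "z": 0.103, "ax": 0.0, "ay": 0.117, "az": 0.0, "gripper": -0.4}
    - {"x": -0.034, "y": 0.18, "z": 0.103, "ax": 0.0, "ay": 0.117, "az": 0.0, "gripper": -0.4}
    - {"x": -0.034, "y": 0.22, "z": 0.103, "ax": 0.0, "ay": 0.117, "az": 0.0, "gripper": -0.4}
    - {"x": -0.034, "y": 0.24, "z": 0.103, "ax": 0.0, "ay": 0.117, "az": 0.0, "gripper": -0.4}
    - {"x": -0.034, "y": 0.24, "z": 0.103, "ax": 0.0, "ay": 0.117, "az": 0.0, "gripper": -0.4}
    - {"x": -0.034, "y": 0.24, "z": 0.103, "ax": 0.0, "ay": 0.117, "az": 0.0, "gripper": -0.4}

```text
time: 21.3
eef_pos: [607.8, -166.8, -12.9]
orientation: [-0.062, 2.19, -2.192]
wrist_force: [0.5, -0.4, -0.5]
width: 39.9
```

Run:
```python
from plan import *
t=w2(RK,[0,-42,8])[0];a=RK[2]-np.pi/2
plan([(t[0],t[1],-17.5,a)])
```

```text
(np.float64(607.1897561171443), np.float64(-166.720080668502), -17.5, np.float64(-1.5090963267948965)) shift [ 0.002   0.0154 -0.0004] turn [-0.0004 -0.0023 -0.0011] rows 1.0
```

Call:
step_arm:
  series:
    - {"x": 0.002, "y": 0.008, "z": 0.0, "ax": 0.0, "ay": 0.0, "az": 0.0, "gripper": -0.4}
    - {"x": 0.002, "y": 0.013, "z": 0.0, "ax": 0.0, "ay": 0.0, "az": 0.0, "gripper": -0.4}
    - {"x": 0.002, "y": 0.016, "z": 0.0, "ax": 0.0, "ay": 0.0, "az": 0.0, "gripper": -0.4}
    - {"x": 0.002, "y": 0.016, "z": 0.0, "ax": 0.0, "ay": 0.0, "az": 0.0, "gripper": -0.4}

```text
time: 21.7
eef_pos: [606.9, -166.9, -17.5]
orientation: [-0.062, 2.191, -2.192]
wrist_force: [-3.7, 1.4, 8.5]
width: 40.2
```

Call:
step_arm:
  series:
    - {"x": 0.0, "y": 0.0, "z": 0.0, "ax": 0.0, "ay": 0.0, "az": 0.0, "gripper": 0.3}
    - {"x": 0.0, "y": 0.0, "z": 0.0, "ax": 0.0, "ay": 0.0, "az": 0.0, "gripper": 0.3}
    - {"x": 0.0, "y": 0.0, "z": 0.0, "ax": 0.0, "ay": 0.0, "az": 0.0, "gripper": 0.3}
    - {"x": 0.0, "y": -0.07, "z": 0.0, "ax": 0.0, "ay": 0.0, "az": 0.0, "gripper": 0.3}
    - {"x": 0.0, "y": -0.2, "z": 0.0, "ax": 0.0, "ay": 0.0, "az": 0.0, "gripper": 0.3}
    - {"x": 0.0, "y": -0.36, "z": 0.0, "ax": 0.0, "ay": 0.0, "az": 0.0, "gripper": 0.3}
    - {"x": 0.0, "y": -0.4, "z": 0.0, "ax": 0.0, "ay": 0.0, "az": 0.0, "gripper": 0.3}
    - {"x": 0.0, "y": -0.4, "z": 0.0, "ax": 0.0, "ay": 0.0, "az": 0.0, "gripper": 0.3}

```text
time: 22.5
eef_pos: [608.8, -167.6, 105.0]
orientation: [-0.056, 2.187, -2.192]
wrist_force: [1.2, -0.0, -1.1]
width: 55.5
```

Run:
```python
from plan import *
p=P["block_100"]
q,T=plan([(470,100,100,p[2])])
plan([(p[0],p[1],100,p[2])],q,T)
```

```text
(470, 100, 100, np.float64(0.004651219802316819)) shift [ 0.4111  0.0116 -0.9169] turn [-0.0044 -0.9666 -0.0019] rows 11.0
(np.float64(535.7344894963818), np.float64(211.1569171230878), 100, np.float64(0.004651219802316819)) shift [-0.3695  0.      0.2208] turn [0. 0. 0.] rows 3.0
```

Call:
step_arm:
  series:
    - {"x": 0.411, "y": 0.0, "z": -0.917, "ax": 0.0, "ay": -0.965, "az": 0.0, "gripper": 0.5}
    - {"x": 0.411, "y": 0.0, "z": -0.917, "ax": 0.0, "ay": -0.965, "az": 0.0, "gripper": 0.5}
    - {"x": 0.411, "y": 0.0, "z": -0.917, "ax": 0.0, "ay": -0.965, "az": 0.0, "gripper": 0.5}
    - {"x": 0.411, "y": 0.0, "z": -0.917, "ax": 0.0, "ay": -0.965, "az": 0.0, "gripper": 0.5}
    - {"x": 0.411, "y": 0.0, "z": -0.917, "ax": 0.0, "ay": -0.965, "az": 0.0, "gripper": 0.5}
    - {"x": 0.411, "y": 0.0, "z": -0.917, "ax": 0.0, "ay": -0.965, "az": 0.0, "gripper": 0.5}
    - {"x": 0.411, "y": 0.0, "z": -0.917, "ax": 0.0, "ay": -0.965, "az": 0.0, "gripper": 0.5}
    - {"x": 0.411, "y": 0.0, "z": -0.917, "ax": 0.0, "ay": -0.965, "az": 0.0, "gripper": 0.5}
    - {"x": 0.411, "y": 0.0, "z": -0.917, "ax": 0.0, "ay": -0.965, "az": 0.0, "gripper": 0.5}
    - {"x": 0.411, "y": 0.0, "z": -0.917, "ax": 0.0, "ay": -0.965, "az": 0.0, "gripper": 0.5}
    - {"x": 0.411, "y": 0.0, "z": -0.917, "ax": 0.0, "ay": -0.965, "az": 0.0, "gripper": 0.5}
    - {"x": 0.411, "y": 0.0, "z": -0.917, "ax": 0.0, "ay": -0.965, "az": 0.0, "gripper": 0.5}

```text
time: 23.7
eef_pos: [466.5, 100.8, 99.6]
orientation: [-1.21, 1.212, -1.209]
wrist_force: [0.6, 0.3, 0.4]
width: 63.6
```

Call:
step_arm:
  series:
    - {"x": -0.37, "y": 0.0, "z": 0.22, "ax": 0.0, "ay": 0.0, "az": 0.0, "gripper": 0.5}
    - {"x": -0.37, "y": 0.0, "z": 0.22, "ax": 0.0, "ay": 0.0, "az": 0.0, "gripper": 0.5}
    - {"x": -0.37, "y": 0.0, "z": 0.22, "ax": 0.0, "ay": 0.0, "az": 0.0, "gripper": 0.5}
    - {"x": -0.37, "y": 0.1, "z": 0.22, "ax": 0.0, "ay": 0.0, "az": 0.0, "gripper": 0.5}
    - {"x": -0.37, "y": 0.15, "z": 0.22, "ax": 0.0, "ay": 0.0, "az": 0.0, "gripper": 0.5}
    - {"x": -0.37, "y": 0.15, "z": 0.22, "ax": 0.0, "ay": 0.0, "az": 0.0, "gripper": 0.5}
    - {"x": -0.37, "y": 0.15, "z": 0.22, "ax": 0.0, "ay": 0.0, "az": 0.0, "gripper": 0.5}

```text
time: 24.4
eef_pos: [532.4, 211.3, 55.5]
orientation: [-1.211, 1.21, -1.209]
wrist_force: [0.9, 0.3, 0.1]
width: 64.1
```

Run:
```python
from plan import *
o=ctrl.observe();print(o["eef_pos"],o["dq"].round(3))
p=P["block_100"]
plan([(p[0],p[1],0,p[2]),(p[0],p[1],-28.5,p[2])])
```

```text
[532.4315403  211.28837289  55.51141542] [-0.003 -0.025 -0.027  0.    -0.    -0.007]
(np.float64(535.7344894963818), np.float64(211.1569171230878), 0, np.float64(0.004651219802316819)) shift [0.0003 0.185  0.0113] turn [ 0.0011 -0.0028  0.0004] rows 2.0
(np.float64(535.7344894963818), np.float64(211.1569171230878), -28.5, np.float64(0.004651219802316819)) shift [0.0003 0.28   0.0115] turn [ 0.0011 -0.0028  0.0004] rows 2.0
```

Call:
step_arm:
  series:
    - {"x": 0.0, "y": 0.12, "z": 0.011, "ax": 0.0, "ay": -0.003, "az": 0.0, "gripper": 0.5}
    - {"x": 0.0, "y": 0.2, "z": 0.011, "ax": 0.0, "ay": -0.003, "az": 0.0, "gripper": 0.5}
    - {"x": 0.0, "y": 0.25, "z": 0.011, "ax": 0.0, "ay": -0.003, "az": 0.0, "gripper": 0.5}
    - {"x": 0.0, "y": 0.275, "z": 0.011, "ax": 0.0, "ay": -0.003, "az": 0.0, "gripper": 0.5}
    - {"x": 0.0, "y": 0.275, "z": 0.011, "ax": 0.0, "ay": -0.003, "az": 0.0, "gripper": 0.5}
    - {"x": 0.0, "y": 0.275, "z": 0.011, "ax": 0.0, "ay": -0.003, "az": 0.0, "gripper": -0.4}
    - {"x": 0.0, "y": 0.275, "z": 0.011, "ax": 0.0, "ay": -0.003, "az": 0.0, "gripper": -0.4}
    - {"x": 0.0, "y": 0.275, "z": 0.011, "ax": 0.0, "ay": -0.003, "az": 0.0, "gripper": -0.4}
    - {"x": 0.0, "y": 0.275, "z": 0.011, "ax": 0.0, "ay": -0.003, "az": 0.0, "gripper": -0.4}
    - {"x": 0.0, "y": 0.275, "z": 0.011, "ax": 0.0, "ay": -0.003, "az": 0.0, "gripper": -0.4}
    - {"x": 0.0, "y": 0.275, "z": 0.011, "ax": 0.0, "ay": -0.003, "az": 0.0, "gripper": -0.4}

```text
time: 25.5
eef_pos: [538.3, 212.6, -24.3]
orientation: [-1.209, 1.202, -1.205]
wrist_force: [-0.4, -0.2, 6.9]
width: 37.8
```

Run:
```python
from plan import *
o=ctrl.observe();print(o["eef_pos"],o["wrist_force"],o["width"])
t=w2(RK,[0,42,8])[0];a=RK[2]-np.pi/2
q,T=plan([(500,50,70,-.75)])
plan([(t[0],t[1],70,a)],q,T)
```

```text
[538.25960512 212.62309896 -24.3439355 ] [-0.35122741 -0.22904244  6.91375637] 37.79186961083175
(500, 50, 70, -0.75) shift [ 0.5409 -0.3154 -0.1302] turn [-0.0018  0.4819 -0.0013] rows 6.0
(np.float64(602.0102438828558), np.float64(-82.879919331498), 70, np.float64(-1.5090963267948965)) shift [0.0923 0.     0.5507] turn [0.     0.4833 0.    ] rows 6.0
```

Call:
step_arm:
  series:
    - {"x": 0.0, "y": -0.1, "z": 0.0, "ax": 0.0, "ay": 0.0, "az": 0.0, "gripper": -0.4}
    - {"x": 0.0, "y": -0.25, "z": 0.0, "ax": 0.0, "ay": 0.0, "az": 0.0, "gripper": -0.4}
    - {"x": 0.0, "y": -0.315, "z": 0.0, "ax": 0.0, "ay": 0.0, "az": 0.0, "gripper": -0.4}
    - {"x": 0.541, "y": -0.315, "z": -0.13, "ax": 0.0, "ay": 0.482, "az": 0.0, "gripper": -0.4}
    - {"x": 0.541, "y": -0.315, "z": -0.13, "ax": 0.0, "ay": 0.482, "az": 0.0, "gripper": -0.4}
    - {"x": 0.541, "y": -0.315, "z": -0.13, "ax": 0.0, "ay": 0.482, "az": 0.0, "gripper": -0.4}
    - {"x": 0.541, "y": -0.315, "z": -0.13, "ax": 0.0, "ay": 0.482, "az": 0.0, "gripper": -0.4}
    - {"x": 0.541, "y": -0.315, "z": -0.13, "ax": 0.0, "ay": 0.482, "az": 0.0, "gripper": -0.4}
    - {"x": 0.541, "y": -0.315, "z": -0.13, "ax": 0.0, "ay": 0.482, "az": 0.0, "gripper": -0.4}

```text
time: 26.4
eef_pos: [499.0, 48.8, 68.8]
orientation: [-0.751, 1.739, -1.74]
wrist_force: [0.1, -0.8, -0.7]
width: 37.9
```

Call:
step_arm:
  series:
    - {"x": 0.092, "y": 0.0, "z": 0.55, "ax": 0.0, "ay": 0.483, "az": 0.0, "gripper": -0.4}
    - {"x": 0.092, "y": 0.0, "z": 0.55, "ax": 0.0, "ay": 0.483, "az": 0.0, "gripper": -0.4}
    - {"x": 0.092, "y": 0.0, "z": 0.55, "ax": 0.0, "ay": 0.483, "az": 0.0, "gripper": -0.4}
    - {"x": 0.092, "y": 0.0, "z": 0.55, "ax": 0.0, "ay": 0.483, "az": 0.0, "gripper": -0.4}
    - {"x": 0.092, "y": 0.0, "z": 0.55, "ax": 0.0, "ay": 0.483, "az": 0.0, "gripper": -0.4}
    - {"x": 0.092, "y": 0.1, "z": 0.55, "ax": 0.0, "ay": 0.483, "az": 0.0, "gripper": -0.4}
    - {"x": 0.092, "y": 0.16, "z": 0.55, "ax": 0.0, "ay": 0.483, "az": 0.0, "gripper": -0.4}
    - {"x": 0.092, "y": 0.16, "z": 0.55, "ax": 0.0, "ay": 0.483, "az": 0.0, "gripper": -0.4}
    - {"x": 0.092, "y": 0.16, "z": 0.55, "ax": 0.0, "ay": 0.483, "az": 0.0, "gripper": -0.4}

```text
time: 27.3
eef_pos: [600.6, -82.6, 20.2]
orientation: [-0.072, 2.189, -2.188]
wrist_force: [0.3, -0.7, 0.0]
width: 37.2
```

Run:
```python
from plan import *
o=ctrl.observe();print(o["eef_pos"],o["dq"].round(3),o["width"])
t=w2(RK,[0,42,8])[0];a=RK[2]-np.pi/2
plan([(t[0],t[1],-12,a)])
```

```text
[600.55919206 -82.59041195  20.20651209] [-0.004 -0.022 -0.024 -0.001 -0.001  0.012] 37.203753618475204
(np.float64(602.0102438828558), np.float64(-82.879919331498), -12, np.float64(-1.5090963267948965)) shift [-0.0048  0.1074  0.0013] turn [0.0001 0.0022 0.0003] rows 1.0
```

Call:
step_arm:
  series:
    - {"x": -0.008, "y": 0.06, "z": 0.001, "ax": 0.0, "ay": 0.002, "az": 0.0, "gripper": -0.4}
    - {"x": -0.008, "y": 0.09, "z": 0.001, "ax": 0.0, "ay": 0.002, "az": 0.0, "gripper": -0.4}
    - {"x": -0.008, "y": 0.108, "z": 0.001, "ax": 0.0, "ay": 0.002, "az": 0.0, "gripper": -0.4}
    - {"x": -0.008, "y": 0.115, "z": 0.001, "ax": 0.0, "ay": 0.002, "az": 0.0, "gripper": -0.4}
    - {"x": -0.008, "y": 0.115, "z": 0.001, "ax": 0.0, "ay": 0.002, "az": 0.0, "gripper": -0.4}
    - {"x": -0.008, "y": 0.115, "z": 0.001, "ax": 0.0, "ay": 0.002, "az": 0.0, "gripper": -0.4}

```text
time: 27.9
eef_pos: [603.2, -83.4, -14.1]
orientation: [-0.064, 2.191, -2.191]
wrist_force: [0.7, -0.7, -0.3]
width: 37.4
```

Call:
step_arm:
  series:
    - {"x": 0.0, "y": 0.005, "z": 0.0, "ax": 0.0, "ay": 0.0, "az": 0.0, "gripper": -0.4}
    - {"x": 0.0, "y": 0.008, "z": 0.0, "ax": 0.0, "ay": 0.0, "az": 0.0, "gripper": -0.4}
    - {"x": 0.0, "y": 0.008, "z": 0.0, "ax": 0.0, "ay": 0.0, "az": 0.0, "gripper": -0.4}

```text
time: 28.2
eef_pos: [603.3, -83.4, -16.3]
orientation: [-0.064, 2.191, -2.191]
wrist_force: [-0.8, -0.6, 3.3]
width: 37.4
```

Call:
step_arm:
  series:
    - {"x": 0.0, "y": 0.0, "z": 0.0, "ax": 0.0, "ay": 0.0, "az": 0.0, "gripper": 0.3}
    - {"x": 0.0, "y": 0.0, "z": 0.0, "ax": 0.0, "ay": 0.0, "az": 0.0, "gripper": 0.3}
    - {"x": 0.0, "y": 0.0, "z": 0.0, "ax": 0.0, "ay": 0.0, "az": 0.0, "gripper": 0.3}
    - {"x": 0.0, "y": -0.07, "z": 0.0, "ax": 0.0, "ay": 0.0, "az": 0.0, "gripper": 0.3}
    - {"x": 0.0, "y": -0.2, "z": 0.0, "ax": 0.0, "ay": 0.0, "az": 0.0, "gripper": 0.3}
    - {"x": 0.0, "y": -0.36, "z": 0.0, "ax": 0.0, "ay": 0.0, "az": 0.0, "gripper": 0.3}
    - {"x": 0.0, "y": -0.52, "z": 0.0, "ax": 0.0, "ay": 0.0, "az": 0.0, "gripper": 0.3}
    - {"x": 0.0, "y": -0.6, "z": 0.0, "ax": 0.0, "ay": 0.0, "az": 0.0, "gripper": 0.3}

```text
time: 29.0
eef_pos: [605.1, -83.8, 168.8]
orientation: [-0.057, 2.187, -2.19]
wrist_force: [-0.3, 0.3, 0.1]
width: 55.5
```

Run:
```python
from plan import *
q,T=plan([(400,-300,170,-1.1)])
plan([(260,-500,170,-1.1)],q,T)
```

```text
(400, -300, 170, -1.1) shift [ 0.7248 -0.0075  0.6794] turn [-0.002  -0.2623 -0.0038] rows 6.0
(260, -500, 170, -1.1) shift [ 0.7183 -0.      0.3825] turn [0. 0. 0.] rows 5.0
```

Call:
step_arm:
  series:
    - {"x": 0.725, "y": 0.0, "z": 0.679, "ax": 0.0, "ay": -0.26, "az": 0.0, "gripper": 0.3}
    - {"x": 0.725, "y": 0.0, "z": 0.679, "ax": 0.0, "ay": -0.26, "az": 0.0, "gripper": 0.3}
    - {"x": 0.725, "y": 0.0, "z": 0.679, "ax": 0.0, "ay": -0.26, "az": 0.0, "gripper": 0.3}
    - {"x": 0.725, "y": 0.0, "z": 0.679, "ax": 0.0, "ay": -0.26, "az": 0.0, "gripper": 0.3}
    - {"x": 0.725, "y": 0.0, "z": 0.679, "ax": 0.0, "ay": -0.26, "az": 0.0, "gripper": 0.3}
    - {"x": 0.725, "y": 0.0, "z": 0.679, "ax": 0.0, "ay": -0.26, "az": 0.0, "gripper": 0.3}
    - {"x": 0.725, "y": 0.0, "z": 0.679, "ax": 0.0, "ay": -0.26, "az": 0.0, "gripper": 0.3}

```text
time: 29.7
eef_pos: [394.0, -303.4, 163.2]
orientation: [-0.463, 1.964, -1.967]
wrist_force: [-0.1, -0.0, 0.5]
width: 55.2
```

Call:
step_arm:
  series:
    - {"x": 0.718, "y": 0.0, "z": 0.382, "ax": 0.0, "ay": 0.0, "az": 0.0, "gripper": 0.3}
    - {"x": 0.718, "y": 0.0, "z": 0.382, "ax": 0.0, "ay": 0.0, "az": 0.0, "gripper": 0.3}
    - {"x": 0.718, "y": 0.0, "z": 0.382, "ax": 0.0, "ay": 0.0, "az": 0.0, "gripper": 0.3}
    - {"x": 0.718, "y": 0.0, "z": 0.382, "ax": 0.0, "ay": 0.0, "az": 0.0, "gripper": 0.3}
    - {"x": 0.718, "y": 0.0, "z": 0.382, "ax": 0.0, "ay": 0.0, "az": 0.0, "gripper": 0.3}
    - {"x": 0.718, "y": 0.0, "z": 0.382, "ax": 0.0, "ay": 0.0, "az": 0.0, "gripper": 0.3}
    - {"x": 0.718, "y": 0.0, "z": 0.382, "ax": 0.0, "ay": 0.0, "az": 0.0, "gripper": 0.3}

```text
time: 30.4
eef_pos: [256.8, -498.9, 162.7]
orientation: [-0.464, 1.963, -1.962]
wrist_force: [0.4, -0.7, -0.8]
width: 55.8
```

```bash
cat > chk.py <<'E'
from plan import *
from h import *
import sys
ims={c:ctrl.read_camera(c) for c in M}
ms={c:ctrl.masks_of("block_120",c) for c in M}
T={"block_120":126,"block_100":42,"block_75":-42,"block_55":-126}
res={}
for n,yy in T.items():
    t=w2(RK,[0,yy,8])[0];sel={}
    for c in M:
        for d in ms[c]:
            if np.hypot(*(centroid_w(d["mask"],c,8+D[n][2]/2)[:2]-t[:2]))<25: sel[c]=d["mask"];break
    for S_ in [sel]+[{c:m} for c,m in sel.items()]:
        b=fit((t[0],t[1],RK[2]-np.pi/2),box(*D[n]),S_,8)
        dl=b[0][:2]-t[:2];c_,s_=np.cos(RK[2]),np.sin(RK[2])
        print(n,list(S_),"board dx,dy",np.round([c_*dl[0]+s_*dl[1],-s_*dl[0]+c_*dl[1]],1),"dyaw deg",np.degrees(b[0][2]-RK[2]+np.pi/2).round(1),round(b[1],3))
        res.setdefault(n,b[0])
for c in M:
  for d in ctrl.masks_of("wax_tin",c)[:2]: print("tin",c,centroid_w(d["mask"],c,25).round(1))
cr=cv2.resize(ims["top"][140:285,140:430][...,::-1],None,fx=2.75,fy=2.75,interpolation=cv2.INTER_CUBIC)
for n in res:
    w,l,h=D[n];A=w2(res[n],[[-w/2,-l/2,h],[w/2,-l/2,h],[w/2,l/2,h],[-w/2,l/2,h]],8)
    cv2.polylines(cr,[np.round((proj(A,"top")+.5-[140,140])*2.75-.5).astype(np.int32)],True,(0,0,255),1)
cv2.imwrite(sys.argv[1],cr)
E
python3 chk.py pics/c1.png
```

```text
block_120 ['scene', 'top'] board dx,dy [ 0.2 -0.5] dyaw deg -0.9 0.047
block_120 ['scene'] board dx,dy [-0.4 -0.3] dyaw deg -1.5 0.046
block_120 ['top'] board dx,dy [ 0.5 -0.4] dyaw deg -0.3 0.043
block_100 ['scene', 'top'] board dx,dy [ 0.6 -0.8] dyaw deg 0.1 0.133
block_100 ['scene'] board dx,dy [-0.6 -1.2] dyaw deg -0.8 0.23
block_100 ['top'] board dx,dy [ 1.1 -0.9] dyaw deg 0.3 0.073
block_75 ['scene', 'top'] board dx,dy [ 0.6 -0.4] dyaw deg -0.3 0.106
block_75 ['scene'] board dx,dy [-0.3 -2. ] dyaw deg -0.3 0.083
block_75 ['top'] board dx,dy [ 0.8 -0.1] dyaw deg 0.1 0.108
block_55 ['top'] board dx,dy [-0.8 -1.2] dyaw deg 1.9 0.125
block_55 ['top'] board dx,dy [-0.8 -1.2] dyaw deg 1.9 0.125
tin scene [423.5 265.8  25. ]
tin scene [588.9   5.6  25. ]
tin top [432.1 260.1  25. ]
```

View pics/c1.png

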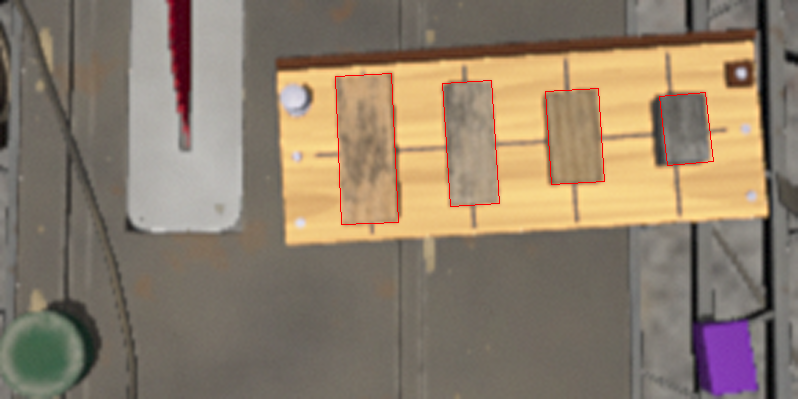

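All four blocks are within about 1 mm of their marks and about 2° of their lines. The tin has not moved, and the arm is clear with nothing in the gripper. Handing in.

```bash
python3 -c "
from rig import ctrl
print(ctrl.sign_off(),ctrl.observe()['time'])"
```

```text
the job is handed in; nothing more can be done
the job is handed in; nothing more can be done
```

All four blocks are on the board in length order and the job is handed in at about 31 s. The 120 is at the round post, then the 100 and the 75, with the grey 55 at the square stop.

- **Final fits:** with both cameras, the 120, 100 and 75 blocks lie within about 1 mm of their marks and 1° of their lines. The scene camera alone put the 75 about 2 mm off along the row.
- **Weakest check:** the 55 could only be fitted from the top camera. It came out about 1.4 mm and 1.9° off, with a rougher fit than the 120.
- **Surroundings:** the green tin is where it was, the purple look-alike was not touched, and the gripper is empty and clear of everything.
- **What went wrong:** the first grasp of the 55 closed on nothing. The camera pictures showed the fingers about 30 mm higher than the reported height, so I set the later heights from the pictures and by feeling for contact. The highest wrist force I read was about 24 N, while setting down the 55.

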